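Sort the bench tools into the caddy and lock it

TASK

Sort the loose tools on the bench into the three-bay grey caddy, as the caddy stands before you: all forceps in the left bay, all markers in the middle bay, all small glass vials in the right bay. Only when everything is in, swing the steel retaining bar shut across the caddy until its eye lies between the two cheeks of the fork, then take the locking pin from its parking hole at the near left corner of the caddy and push it down through fork and eye until its head sits on the fork. Leave the small white bottle where it is.

Things in the scene. Friction and masses are not known exactly. Their poses are not given: they have to be found in the camera images.
- bay_left (a point): centre of the inner floor of the caddy's left bay (for forceps). The caddy is fixed to the bench: a grey tray 160 x 190 mm, outer walls reaching 48 mm above the worktop (34 mm above the bay floors) and 4 mm thick, three bays side by side, each 152 mm long (x of this frame, away from the robot) and about 58 mm wide (y, to the left), inner floor 14 mm above the worktop; z up
- bay_middle (a point): the same for the middle bay (for markers)
- bay_right (a point): the same for the right bay (for vials)
- bar (a joint): angle (rad) of the steel retaining bar about its upright pivot at the caddy's far left corner: 0 = shut (against its stop, lying across the caddy from left to right, eye in line with the fork holes), starts open at 0.7 to 1.1 (slanting away behind the caddy); positive is anticlockwise from above. It stays where it is left (friction about 0.06 N m). The bar is 14 mm wide, its underside 82 mm and its top 90 mm above the worktop; its eye has a 13 mm hole, 236 mm from the pivot
- bar_post (a point): black upright grip post on the bar, 14 mm in diameter, from 90 to 136 mm above the worktop, 105 mm from the pivot; the point is on its axis, 116 mm above the worktop
- bar_pivot (a point): point on the bar's pivot axis at the height of bar_post; x and y of this frame are those of the caddy; the shut bar points along -y of it
- fork_hole (a point): centre of the hole in the top face of the steel fork at the caddy's far right corner, 102 mm above the worktop, z up. The fork has two level cheeks 8 mm thick, 36 x 34 mm, 16 mm apart, with holes 12 mm wide one above the other, chamfered by 2 mm; the web is on the right, and the bar's eye comes in between the cheeks from the far side
- pin_grip (a point): steel locking pin: shank 8 mm thick, 42 mm long with tapered tip; above it a flange 20 mm wide, 4 mm thick; above that a round grip 14 mm thick that ends 44 mm over the flange's underside. Point on the axis, 30 mm over the flange's underside; z up along the pin. It starts upright in its parking hole: a fixed block 34 x 34 x 50 mm outside the caddy's near left corner, flange on the block
- forceps_1_mid (a point): steel forceps, 20 x 123 x 8 mm (16 mm wide to a grip across the middle); lies flat on the worktop; the point is its centre, z up, its long side along the y axis of this frame. One of two; in some runs absent (None)
- forceps_2_mid (a point): like forceps_1
- marker_1_mid (a point): felt marker, 15 x 118 x 14 mm, does not roll; lies flat on the worktop; the point is its centre, z up, its long side along the y axis of this frame. One of two; in some runs absent (None)
- marker_2_mid (a point): felt marker, 17 x 125 x 16 mm; otherwise like marker_1
- vial_1_mid (a point): small glass vial with cap, standing, 25 mm in diameter, 50 mm high; the point is its centre, z along its axis. One of two; in some runs absent (None)
- vial_2_mid (a point): small glass vial with cap, standing, 19 mm in diameter, 58 mm high; otherwise like vial_1
- small_bottle: white plastic bottle with a blue cap, 30 mm in diameter, 63 mm high; centre of its underside; it is a bystander to leave alone

How it is judged:
On the way, in this order (a step that is already met when the one before it is completed fails the run):
1. every forceps, marker and vial present lies or stands in its own bay, the bar still open (x of forceps_1_mid in the frame of bay_left between -0.076 and 0.076 m and y of forceps_1_mid in the frame of bay_left between -0.029 and 0.029 m and z of forceps_1_mid in the frame of bay_left between -0.01 and 0.028 m and x of forceps_2_mid in the frame of bay_left between -0.076 and 0.076 m and y of forceps_2_mid in the frame of bay_left between -0.029 and 0.029 m and z of forceps_2_mid in the frame of bay_left between -0.01 and 0.028 m and x of marker_1_mid in the frame of bay_middle between -0.076 and 0.076 m and y of marker_1_mid in the frame of bay_middle between -0.029 and 0.029 m and z of marker_1_mid in the frame of bay_middle between -0.01 and 0.028 m and x of marker_2_mid in the frame of bay_middle between -0.076 and 0.076 m and y of marker_2_mid in the frame of bay_middle between -0.029 and 0.029 m and z of marker_2_mid in the frame of bay_middle between -0.01 and 0.028 m and x of vial_1_mid in the frame of bay_right between -0.076 and 0.076 m and y of vial_1_mid in the frame of bay_right between -0.029 and 0.029 m and z of vial_1_mid in the frame of bay_right between -0.01 and 0.036 m and x of vial_2_mid in the frame of bay_right between -0.076 and 0.076 m and y of vial_2_mid in the frame of bay_right between -0.029 and 0.029 m and z of vial_2_mid in the frame of bay_right between -0.01 and 0.036 m and value of joint bar above 0.4 rad), for 0.2 s.
2. the bar is shut (value of joint bar below 0.04 rad), for 0.2 s.
3. the pin is seated through fork and eye (value of joint bar below 0.04 rad and horizontal distance between pin_grip and fork_hole below 0.007 m and z of pin_grip in the frame of fork_hole below 0.034 m and angle between pin_grip's own z axis and vertical below 0.12 rad), for 0.2 s.
At the end, for the whole second after the job is handed in: every item present is between the walls of its own bay, its centre under 28 mm over the bay floor (vials 36 mm); bar shut within 0.04 rad; pin upright (0.12 rad), within 7 mm of the fork hole's axis, flange within 4 mm of the fork's top (all of step 3 and x of forceps_1_mid in the frame of bay_left between -0.076 and 0.076 m and y of forceps_1_mid in the frame of bay_left between -0.029 and 0.029 m and z of forceps_1_mid in the frame of bay_left between -0.01 and 0.028 m and x of forceps_2_mid in the frame of bay_left between -0.076 and 0.076 m and y of forceps_2_mid in the frame of bay_left between -0.029 and 0.029 m and z of forceps_2_mid in the frame of bay_left between -0.01 and 0.028 m and x of marker_1_mid in the frame of bay_middle between -0.076 and 0.076 m and y of marker_1_mid in the frame of bay_middle between -0.029 and 0.029 m and z of marker_1_mid in the frame of bay_middle between -0.01 and 0.028 m and x of marker_2_mid in the frame of bay_middle between -0.076 and 0.076 m and y of marker_2_mid in the frame of bay_middle between -0.029 and 0.029 m and z of marker_2_mid in the frame of bay_middle between -0.01 and 0.028 m and x of vial_1_mid in the frame of bay_right between -0.076 and 0.076 m and y of vial_1_mid in the frame of bay_right between -0.029 and 0.029 m and z of vial_1_mid in the frame of bay_right between -0.01 and 0.036 m and x of vial_2_mid in the frame of bay_right between -0.076 and 0.076 m and y of vial_2_mid in the frame of bay_right between -0.029 and 0.029 m and z of vial_2_mid in the frame of bay_right between -0.01 and 0.036 m); the robot touches nothing.
It fails at once if the small white bottle is pushed more than 40 mm away (distance of small_bottle from where it was at the start of the episode above 0.04 m).
Of forceps_1, forceps_2, marker_1, marker_2, vial_1, vial_2 only 4 to 6 are there at a start; the rules pass over those that are not, and their reading is None.
At some moment in a run one of forceps_1, forceps_2, marker_1, marker_2 may be knocked a few centimetres aside while the robot is not near it.
It also fails if it takes over 210 s, if anything falls off the work surface, if the arm or the gripper's body presses on something with over 40 N, if the wrist force passes 120 N, or if a joint passes its speed limit or range.

ROBOT

A 7-joint arm with a two-finger parallel gripper is mounted at the origin on a cart in front of the work surface, level with it; the furniture and walls round the work are solid. World frame = base frame: x ahead of the robot, y to its left, z up, the work surface at z = 0. Lengths are in m, angles in rad, forces in N, time in s.
With the tool pointing down it reaches from about 0.4 to 0.9 m from the base axis. Payload 5.5 kg.
Tool frame: the origin (TCP) lies between the finger pads; the fingertips stand 8 mm ahead of it and the grasp point (between the pads) lies 11 mm behind it; z points along the fingers, y is the direction in which the jaws open and shut (so a half turn about z gives the same grasp; the last joint's range is limited). The gripper opens to 92 mm and grips with 3 to 60 N. Pads are 19 mm wide; open, the fingers measure 130 mm over their backs; the gripper's body (75 mm by 190 mm) begins 47 mm behind the grasp point.
Start: joints at [1.454, 0.501, -0.427, 1.55, 0.221, 1.138, -0.21], TCP at [0.241, -0.604, 0.235] pointing down, gripper open.
Joint ranges: [-2.88, 2.88], [-0.31, 2.03], [-1.54, 1.56], [0.2, 2.42], [-1.41, 4.55], [0.19, 2.02], [-2.57, 2.57]. Speed limits (rad/s): [2.57, 2.57, 3.14, 3.14, 3.14, 3.14, 3.14].

INTERFACE

Orientations are given as a 3x3 rotation matrix whose columns are the frame's x, y, z axes.
In Python, from plant import bot, cams gives the robot as it stands.
- The arm moves only by the tool servo_tool, never from a script. Its arguments are lists of equal length, an entry for each row: "xyz": the shift along the tool's x, y, z in m, a list of three; "roll": the turn about the tool's z in degrees. In form: {"xyz": [[x, y, z], ...], "roll": [roll, ...]}. A call has 1 to 10 rows; each row is the pose to reach, as a shift and turn from the pose commanded when the call began, along the tool's axes at that moment; what a row does not reach only later rows make up. A row lasts 1/10 s, in which the tool goes at most 50 mm and 8.59 degrees, less where a joint would pass 70% of its speed; a pose out of reach is approached as far as the arm can. A call with a gripper value outside its range is refused whole. "gripper" is the closure, from -1 (fully open) to 1 (shut), set as the call begins (left out, the last holds). The fingers move at their own pace and stop on an object; "newtons" is the grip in N (left out, the last holds). Time passes only in rows, so rows that repeat a pose let the fingers close. It gives the time, the measured TCP pose, the force and the opening at its end, in the units of the state.
- bot.read_state(): the state, without advancing time (a new reading comes with each control period).
- cams.get_image(name): name is "side" or "top"; returns a dict with "pixels" (480x640x3 uint8, blue, green, red), "fx", "fy", "cx", "cy" (pixels), "rvec" (rotation vector, rad) and "tvec" (3), from world to camera coordinates, as OpenCV has them. Camera axes: x right, y down, z forward; pixel columns grow to the right and rows downward; lengths in m; the calibration is good to about 2 mm. A picture is of the moment at which its call begins. There is no depth.
- bot.hand_in(): hands the job in, once; it reports no verdict.
The state is a dict: "t": time; "joint_pos": joint angles; "joint_vel": joint speeds; "joint_efforts": joint torques, N m; "tool_pos": TCP position; "tcp_rot": TCP orientation; "ft_force": force on the tool from outside, world axes, zero at the start; "torque": the same for the moment, N m; "gripper_width": finger opening in m.
Only numpy, scipy, OpenCV 4.12 (cv2) and the standard library are available. Lean on these libraries where they do the work, as an engineer would, in place of code of your own. Each camera call takes 0.05 s, during which the arm holds its last target.

## Working session

There is one attempt and no reset: what is moved stays moved. The work goes in short steps, Python scripts to look and compute and a tool call to move; the robot and the scene stay as the last step left them, time stands still between calls to the robot, and variables do not carry over. Pictures are saved under pics/ and viewed, and the job is handed in when it is done.

Besides the shell and the picture viewer there is one more tool, called by a JSON object that holds its "fn" and its "kwargs". servo_tool: Moves the arm, as the interface text tells. Its arguments: {"type":"object","properties":{"xyz":{"type":"array"},"roll":{"type":"array"},"gripper":{"type":"number"},"newtons":{"type":"number"}},"required":["xyz","roll"]}

```bash
ls; mkdir -p pics; python3 - <<'E'
from plant import bot,cams
import cv2
print(bot.read_state())
for n in("top","side"):
    d=cams.get_image(n); cv2.imwrite(f"pics/{n}0.png",d["pixels"]); print(n,{k:v for k,v in d.items() if k!="pixels"})
E
```

```text
pics
{'t': 0.0, 'joint_pos': array([ 1.45420553,  0.5018517 , -0.42678829,  1.55143845,  0.22081791,
        1.13828324, -0.21030511]), 'joint_vel': array([ 6.21977372e-04,  1.84149609e-03,  7.13891684e-05, -3.48582532e-04,
        5.09306823e-04,  1.11334314e-04, -1.00801761e-03]), 'joint_efforts': array([-1.62147248e-04, -5.66590941e+01, -5.81558570e+00, -2.79112136e+01,
       -6.84391055e-02,  3.09413380e-02,  1.71451802e-04]), 'tool_pos': array([ 0.24067475, -0.603075  ,  0.23368047]), 'tcp_rot': array([[ 9.28722796e-01,  3.70774231e-01, -6.61183547e-04],
       [ 3.70774817e-01, -9.28721047e-01,  1.80361904e-03],
       [ 5.46803871e-05, -1.92021233e-03, -9.99998155e-01]]), 'ft_force': array([ 0.24322656,  0.08470014, -0.46901004]), 'torque': array([ 0.03485785, -0.05823045,  0.01850084]), 'gripper_width': 0.09195585991537437}
top {'fx': 521.7996118990272, 'fy': 521.7996118990272, 'cx': 315.3665299863668, 'cy': 243.0365812702404, 'rvec': array([ 2.19226078, -2.13421073,  0.08569413]), 'tvec': array([-0.13397829,  0.55074547,  1.21249685])}
side {'fx': 607.4545819675691, 'fy': 607.4545819675691, 'cx': 315.5333145754616, 'cy': 226.88011385300445, 'rvec': array([ 1.95613395, -0.14766314,  0.09707194]), 'tvec': array([-0.52674339,  0.07114519,  1.37699558])}
```

View pics/top0.png

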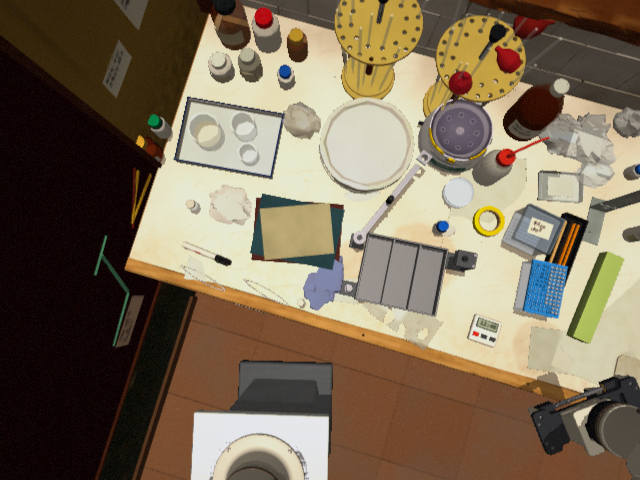

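View pics/side0.png

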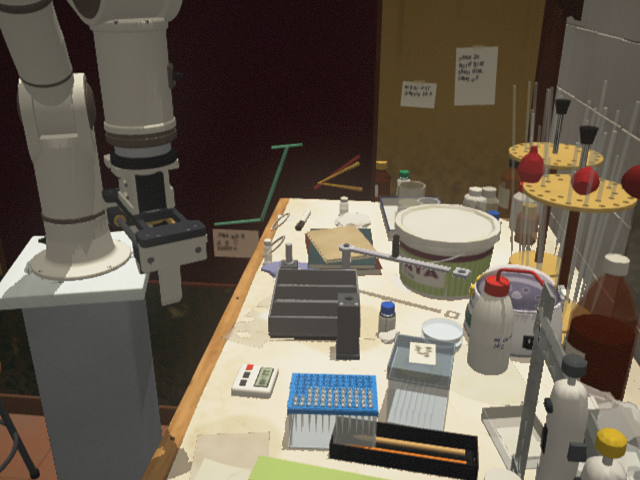

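```bash
python3 - <<'E'
import cv2
a=cv2.imread("pics/top0.png")
cv2.imwrite("pics/t0a.png",cv2.resize(a[180:330,120:340],None,fx=3.6,fy=3.6,interpolation=cv2.INTER_CUBIC))
cv2.imwrite("pics/t0b.png",cv2.resize(a[140:330,300:500],None,fx=3.1,fy=3.1,interpolation=cv2.INTER_CUBIC))
a=cv2.imread("pics/side0.png")
cv2.imwrite("pics/s0a.png",cv2.resize(a[180:370,230:480],None,fx=3.1,fy=3.1,interpolation=cv2.INTER_CUBIC))
E
```

```text
(no output)
```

View pics/t0a.png

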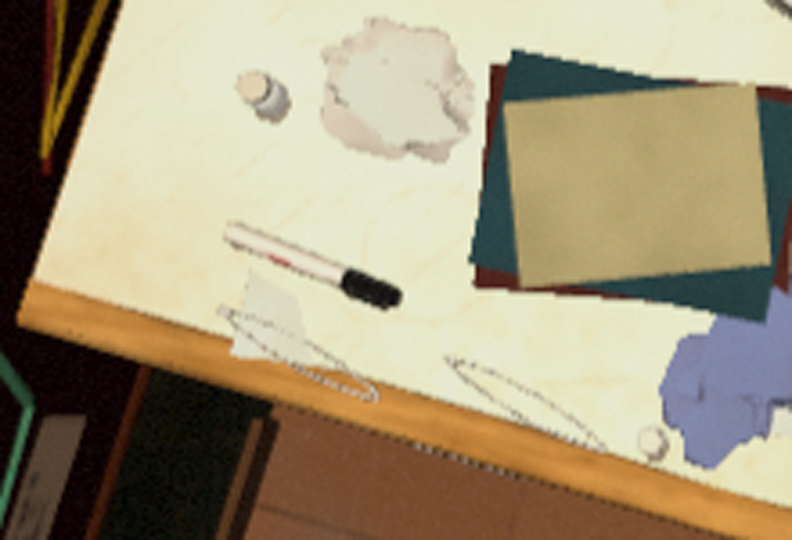

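View pics/t0b.png

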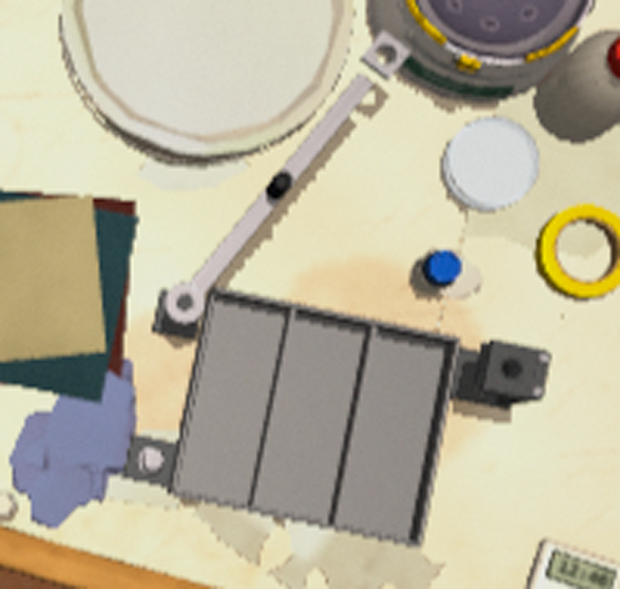

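View pics/s0a.png

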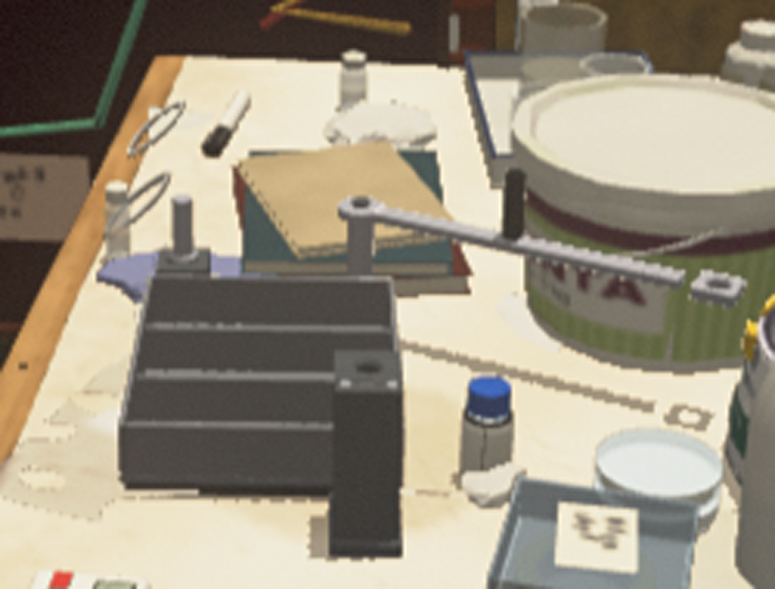

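```bash
cat > h.py <<'E'
import numpy as np, cv2
from plant import bot,cams
class Cam:
    def __init__(s,d):
        s.img=d["pixels"]; s.R=cv2.Rodrigues(d["rvec"])[0]; s.t=np.array(d["tvec"]).reshape(3)
        s.K=np.array([[d["fx"],0,d["cx"]],[0,d["fy"],d["cy"]],[0,0,1.]]); s.P=s.K@np.c_[s.R,s.t]; s.C=-s.R.T@s.t
    def ray(s,uv): return s.R.T@np.linalg.inv(s.K)@np.array([uv[0],uv[1],1.])
    def pl(s,uv,z): d=s.ray(uv); return s.C+d*(z-s.C[2])/d[2]
    def pr(s,X): p=s.P@np.append(X,1); return p[:2]/p[2]
def get(n,save=None):
    d=cams.get_image(n); c=Cam(d)
    if save: cv2.imwrite(f"pics/{save}.png",d["pixels"])
    return c
def tri(a,ua,b,ub):
    X=cv2.triangulatePoints(a.P,b.P,np.array(ua,float).reshape(2,1),np.array(ub,float).reshape(2,1))[:,0]; X=X[:3]/X[3]
    return X, np.linalg.norm(a.pr(X)-ua), np.linalg.norm(b.pr(X)-ub)
def crop(c,u0,v0,u1,v1,f,name): cv2.imwrite(f"pics/{name}.png",cv2.resize(c.img[v0:v1,u0:u1],None,fx=f,fy=f,interpolation=cv2.INTER_CUBIC))
A=lambda u,v:(120+u/3.6-.36,180+v/3.6-.36)
B=lambda u,v:(300+u/3.1-.34,140+v/3.1-.34)
S=lambda u,v:(230+u/3.1-.34,180+v/3.1-.34)
E
cat > a.py <<'E'
from h import *
np.set_printoptions(precision=4,suppress=True)
T=get("top");D=get("side")
print("Ccam",T.C,D.C)
def p(n,a,b):
    X,e1,e2=tri(T,a,D,b); print(n,X,round(e1,1),round(e2,1))
p("pin top",B(151,457),S(181,199))
p("pivot",B(184,301),S(361,206))
p("post top",B(282,180),S(514,174))
p("eye",B(386,54),S(719,285))
p("fork",B(511,369),S(370,366))
p("bottlecap",B(443,266),S(489,387))
p("vialA cap",A(253,87),S(352,56))
p("vialB cap",A(653,440),S(116,187))
for n,u in dict(FL=(212,293),FR=(457,340),NR=(416,540),NL=(175,493)).items(): print(n,T.pl(B(*u),.048))
for n,u in dict(NL=(150,280),FL=(393,280),NR=(123,425),FR=(400,430)).items(): print("side",n,D.pl(S(*u),.048))
for n,u in dict(m0=(230,235),m1=(398,295),f1a=(220,309),f1b=(377,395),f2a=(448,360),f2b=(605,448)).items(): print(n,T.pl(A(*u),.008 if n[0]=='m' else .004))
for n,u in dict(m0=(243,97),m1=(211,147),f1a=(132,150),f1b=(182,106),f2a=(112,225),f2b=(169,178)).items(): print("side",n,D.pl(S(*u),.008 if n[0]=='m' else .004))
E
python3 a.py
```

```text
Ccam [ 0.4349 -0.1425  1.2578] [ 0.3356 -1.3115  0.5882]
pin top [ 0.4489 -0.1963  0.0916] 1.0 0.9
pivot [ 0.5633 -0.218   0.0884] 0.7 0.6
post top [ 0.6456 -0.2821  0.1329] 0.8 0.7
eye [ 0.7501 -0.3626  0.0887] 0.6 0.5
fork [ 0.5205 -0.451   0.1016] 0.1 0.1
bottlecap [ 0.5982 -0.4116  0.0602] 0.4 0.4
vialA cap [0.6352 0.1787 0.0483] 0.8 0.5
vialB cap [ 0.4132 -0.0905  0.0568] 0.8 0.6
FL [ 0.5759 -0.2417  0.048 ]
FR [ 0.5453 -0.4252  0.048 ]
NR [ 0.3961 -0.3955  0.048 ]
NL [ 0.4257 -0.2169  0.048 ]
side NL [ 0.4234 -0.2233  0.048 ]
side FL [ 0.578  -0.2471  0.048 ]
side NR [ 0.3918 -0.4013  0.048 ]
side FR [ 0.5427 -0.4298  0.048 ]
m0 [0.543  0.1995 0.008 ]
m1 [0.5057 0.0847 0.008 ]
f1a [0.4934 0.2047 0.004 ]
f1b [0.4389 0.0966 0.004 ]
f2a [0.4634 0.0501 0.004 ]
f2b [ 0.408  -0.0567  0.004 ]
side m0 [0.5426 0.2001 0.008 ]
side m1 [0.5012 0.0911 0.008 ]
side f1a [0.4381 0.1042 0.004 ]
side f1b [0.489  0.1969 0.004 ]
side f2a [ 0.4112 -0.0391  0.004 ]
side f2b [0.462  0.0423 0.004 ]
```

```bash
cat >> h.py <<'E'
def go(x,y,z,yaw,tip=False):
    s=bot.read_state(); R=s["tcp_rot"]; p=s["tool_pos"]
    d=R.T@(np.array([x,y,z])-p); cur=np.degrees(np.arctan2(R[1,0],R[0,0])); r=(cur-yaw+180)%360-180
    print("t",round(s["t"],1),"pos",p.round(4),"yaw",round(cur,1),"w",round(s["gripper_width"],4),"j7",s["joint_pos"][6].round(2),"F",s["ft_force"].round(1))
    print("  shift",d.round(4),"roll",round(r,1),"dist",round(np.linalg.norm(d),3))
E
python3 -c "
from h import *
go(.5,-.2,.25,30)"
```

```text
t 0.2 pos [ 0.2408 -0.6033  0.2341] yaw 21.8 w 0.0919 j7 -0.21 F [ 0.6 -0.3 -0.3]
  shift [ 0.3902 -0.2785 -0.0156] roll -8.2 dist 0.48
```

{"fn": "servo_tool", "kwargs": {"xyz": [[0.39,-0.278,-0.016],[0.39,-0.278,-0.016],[0.39,-0.278,-0.016],[0.39,-0.278,-0.016],[0.39,-0.278,-0.016],[0.39,-0.278,-0.016],[0.39,-0.278,-0.016],[0.39,-0.278,-0.016],[0.39,-0.278,-0.016],[0.39,-0.278,-0.016]], "roll": [-8.2,-8.2,-8.2,-8.2,-8.2,-8.2,-8.2,-8.2,-8.2,-8.2], "gripper": 0.13, "newtons": 15}}

```text
t: 1.2
tool_pos: [0.5022, -0.1962, 0.2513]
tcp_rot: [[0.864, 0.504, 0.002], [0.504, -0.864, 0.001], [0.002, -0.0, -1.0]]
ft_force: [0.1, -0.2, 0.5]
gripper_width: 0.0397
```

```bash
python3 -c "
from h import *
go(.523,.143,.12,71)"
```

```text
t 1.2 pos [ 0.5022 -0.1962  0.2513] yaw 30.2 w 0.0397 j7 -0.91 F [ 0.1 -0.2  0.5]
  shift [ 0.1885 -0.2826  0.1317] roll -40.8 dist 0.364
```

{"fn": "servo_tool", "kwargs": {"xyz": [[0.188,-0.283,0.132],[0.188,-0.283,0.132],[0.188,-0.283,0.132],[0.188,-0.283,0.132],[0.188,-0.283,0.132],[0.188,-0.283,0.132],[0.188,-0.283,0.132],[0.188,-0.283,0.132],[0.188,-0.283,0.132],[0.188,-0.283,0.132]], "roll": [-8,-16,-24,-32,-40.8,-40.8,-40.8,-40.8,-40.8,-40.8]}}

```text
t: 2.2
tool_pos: [0.5216, 0.1376, 0.1186]
tcp_rot: [[0.329, 0.944, -0.001], [0.944, -0.329, -0.001], [-0.001, -0.0, -1.0]]
ft_force: [0.9, -0.3, -0.3]
gripper_width: 0.0398
```

```bash
python3 -c "
from h import *
go(.523,.143,.012,71)
T=get('top','t1');D=get('side','s1')
crop(T,120,180,340,330,3.6,'t1a');crop(D,230,150,400,290,4,'s1a')"
```

```text
t 2.2 pos [0.5216 0.1376 0.1186] yaw 70.8 w 0.0398 j7 -1.07 F [ 0.9 -0.3 -0.3]
  shift [ 0.0057 -0.0004  0.1066] roll -0.2 dist 0.107
```

View pics/t1a.png

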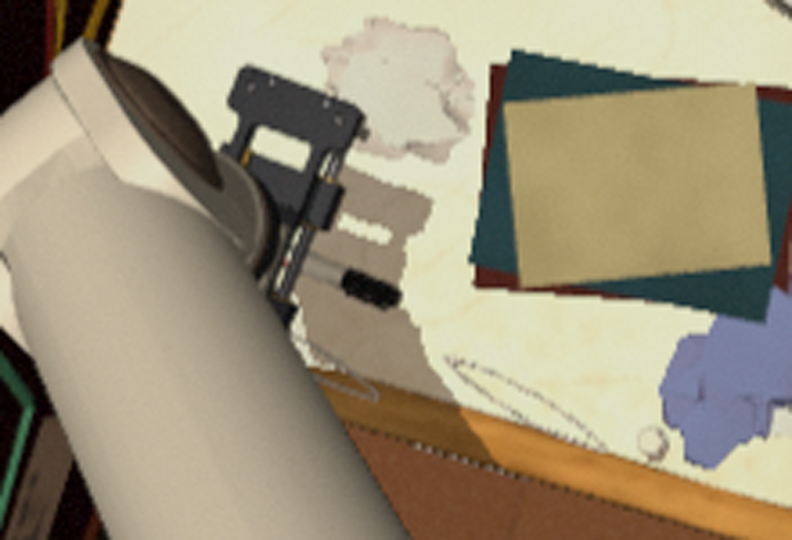

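View pics/s1a.png

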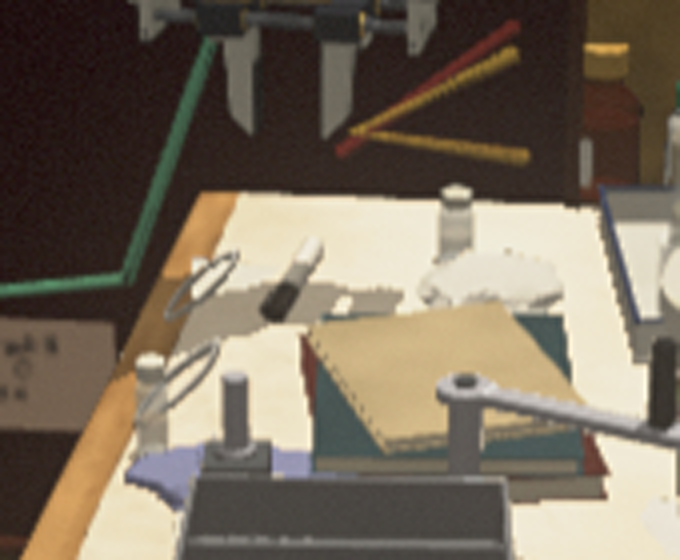

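{"fn": "servo_tool", "kwargs": {"xyz": [[0.003,0,0.05],[0.005,0,0.1],[0.005,0,0.107],[0.005,0,0.107]], "roll": [0,0,0,0]}}

```text
t: 2.7
tool_pos: [0.5223, 0.1407, 0.0112]
tcp_rot: [[0.331, 0.943, -0.003], [0.943, -0.331, -0.002], [-0.003, -0.002, -1.0]]
ft_force: [0.2, 0.6, 0.7]
gripper_width: 0.0401
```

{"fn": "servo_tool", "kwargs": {"xyz": [[0,0,0],[0,0,0],[0,0,0],[0,0,0],[0,0,0]], "roll": [0,0,0,0,0], "gripper": 1, "newtons": 20}}

```text
t: 3.2
tool_pos: [0.5242, 0.1427, 0.0129]
tcp_rot: [[0.33, 0.944, 0.002], [0.944, -0.33, -0.0], [0.0, 0.002, -1.0]]
ft_force: [-1.5, -1.5, 7.4]
gripper_width: 0.0161
```

{"fn": "servo_tool", "kwargs": {"xyz": [[0,0,-0.05],[0,0,-0.1],[0,0,-0.14],[0,0,-0.14]], "roll": [0,0,0,0]}}

```text
t: 3.6
tool_pos: [0.527, 0.1448, 0.1576]
tcp_rot: [[0.329, 0.944, 0.01], [0.944, -0.329, 0.002], [0.005, 0.009, -1.0]]
ft_force: [1.1, 0.0, -0.2]
gripper_width: 0.0156
```

```bash
python3 -c "
from h import *
go(.485,-.322,.15,-10)
T=get('top','t2');D=get('side','s2')
crop(T,120,180,340,330,3.6,'t2a');crop(D,230,110,400,290,4,'s2a')"
```

```text
t 3.6 pos [0.527  0.1448 0.1576] yaw 70.8 w 0.0156 j7 -1.04 F [ 1.1  0.  -0.2]
  shift [-0.4546  0.1139  0.0063] roll 80.8 dist 0.469
```

View pics/s2a.png

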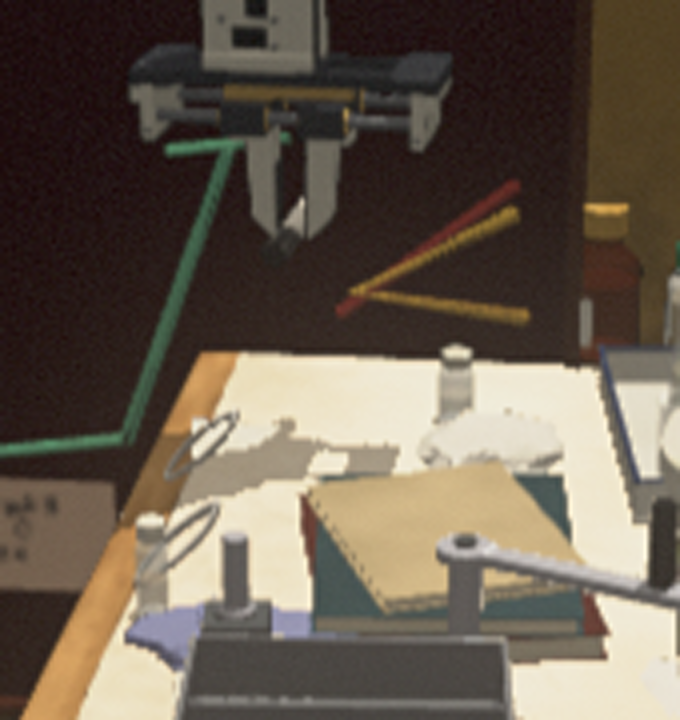

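{"fn": "servo_tool", "kwargs": {"xyz": [[-0.045,0.011,0],[-0.091,0.022,0],[-0.137,0.034,0],[-0.182,0.045,0],[-0.228,0.057,0],[-0.273,0.068,0],[-0.319,0.08,0],[-0.364,0.091,0.003],[-0.41,0.103,0.004],[-0.455,0.114,0.006]], "roll": [8,16,24,32,40,48,56,64,72,80.5]}}

```text
t: 4.7
tool_pos: [0.4792, -0.3258, 0.1438]
tcp_rot: [[0.985, -0.175, -0.003], [-0.175, -0.985, 0.001], [-0.003, -0.001, -1.0]]
ft_force: [0.7, -0.3, -0.5]
gripper_width: 0.0159
```

```bash
python3 -c "
from h import *
go(.485,-.322,.06,-10)"
```

```text
t 4.7 pos [ 0.4792 -0.3258  0.1438] yaw -10.1 w 0.0159 j7 -1.4 F [ 0.7 -0.3 -0.5]
  shift [ 0.0054 -0.0047  0.0838] roll -0.1 dist 0.084
```

{"fn": "servo_tool", "kwargs": {"xyz": [[0.004,-0.003,0.04],[0.004,-0.003,0.08],[0.004,-0.003,0.084],[0.004,-0.003,0.084]], "roll": [0,0,0,0]}}

```text
t: 5.1
tool_pos: [0.4837, -0.3204, 0.0597]
tcp_rot: [[0.986, -0.168, -0.005], [-0.168, -0.986, 0.003], [-0.005, -0.002, -1.0]]
ft_force: [0.3, -0.3, 0.5]
gripper_width: 0.016
```

```bash
python3 -c "
from h import *
go(.485,-.322,.046,-10)
T=get('top','t3');D=get('side','s3')
crop(T,300,140,500,330,3.1,'t3a');crop(D,230,150,430,370,3.3,'s3a')"
```

```text
t 5.1 pos [ 0.4837 -0.3204  0.0597] yaw -9.7 w 0.016 j7 -1.45 F [ 0.3 -0.3  0.5]
  shift [0.0016 0.0013 0.0137] roll 0.3 dist 0.014
```

View pics/s3a.png

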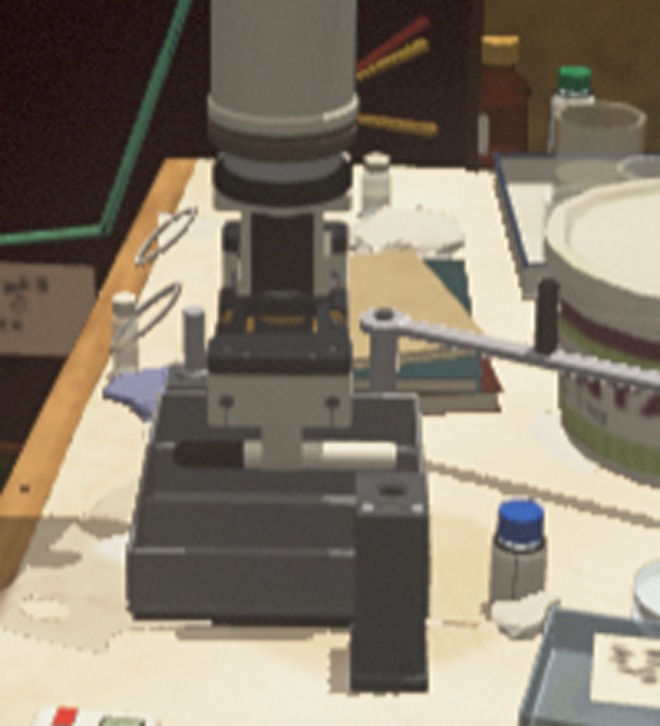

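View pics/t3a.png

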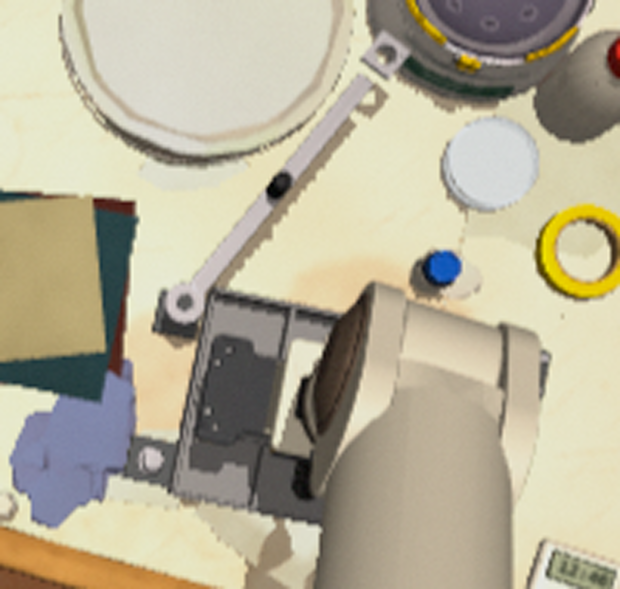

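Over the middle bay, the marker is aligned with it, ends within the walls. Lower and release.

{"fn": "servo_tool", "kwargs": {"xyz": [[0.001,0.001,0.014],[0.001,0.001,0.014]], "roll": [0,0]}}

```text
t: 5.4
tool_pos: [0.4862, -0.3233, 0.0475]
tcp_rot: [[0.986, -0.169, -0.0], [-0.169, -0.986, -0.0], [-0.0, 0.0, -1.0]]
ft_force: [0.5, 0.5, -1.6]
gripper_width: 0.0162
```

{"fn": "servo_tool", "kwargs": {"xyz": [[0,0,0],[0,0,0],[0,0,0],[0,0,-0.03],[0,0,-0.07],[0,0,-0.11]], "roll": [0,0,0,0,0,0], "gripper": 0.4}}

```text
t: 6.0
tool_pos: [0.4859, -0.3228, 0.1587]
tcp_rot: [[0.986, -0.169, -0.001], [-0.169, -0.986, 0.001], [-0.001, -0.001, -1.0]]
ft_force: [0.6, -0.1, -0.4]
gripper_width: 0.0276
```

```bash
python3 -c "
from h import *
go(.436,-.001,.15,62.5)
T=get('top','t4');D=get('side','s4')
crop(T,120,180,340,330,3.6,'t4a');crop(D,230,150,430,370,3.3,'s4a')"
```

```text
t 6.0 pos [ 0.4859 -0.3228  0.1587] yaw -9.7 w 0.0276 j7 -1.39 F [ 0.6 -0.1 -0.4]
  shift [-0.1036 -0.3087  0.0091] roll -72.2 dist 0.326
```

View pics/s4a.png

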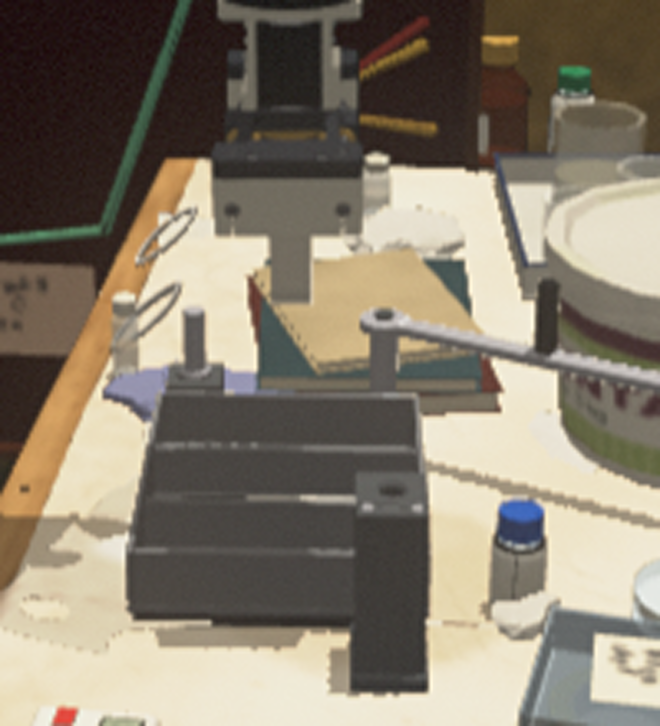

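View pics/t4a.png

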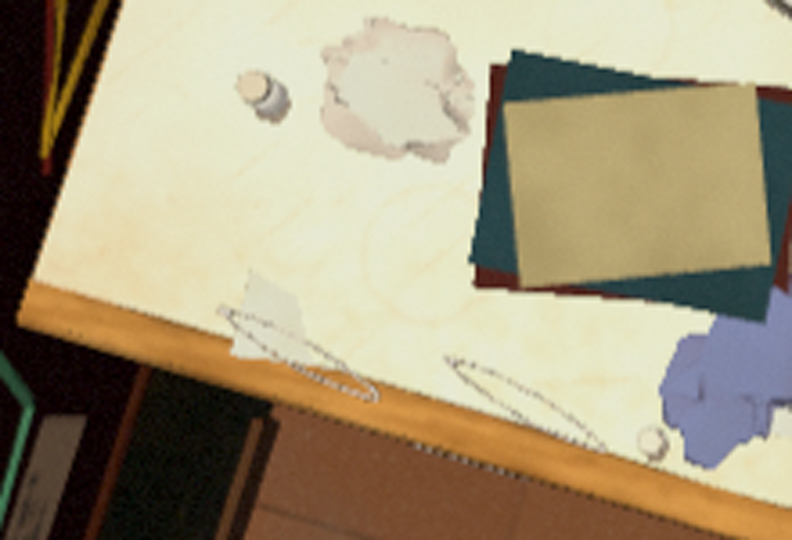

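{"fn": "servo_tool", "kwargs": {"xyz": [[-0.012,-0.035,0.001],[-0.024,-0.07,0.002],[-0.035,-0.105,0.003],[-0.047,-0.14,0.004],[-0.059,-0.175,0.005],[-0.07,-0.21,0.006],[-0.082,-0.245,0.007],[-0.094,-0.28,0.008],[-0.104,-0.309,0.009],[-0.104,-0.309,0.009]], "roll": [-8,-16,-24,-32,-40,-48,-56,-64,-72.2,-72.2], "gripper": 0.13}}

```text
t: 7.1
tool_pos: [0.4351, 0.0033, 0.1488]
tcp_rot: [[0.453, 0.891, 0.0], [0.891, -0.453, 0.001], [0.001, -0.001, -1.0]]
ft_force: [-0.5, 0.0, -0.6]
gripper_width: 0.0396
```

```bash
python3 -c "
from h import *
go(.436,-.001,.010,62.5)"
```

```text
t 7.1 pos [0.4351 0.0033 0.1488] yaw 63.1 w 0.0396 j7 -0.84 F [-0.5  0.  -0.6]
  shift [-0.0036  0.0029  0.1388] roll 0.6 dist 0.139
```

{"fn": "servo_tool", "kwargs": {"xyz": [[-0.003,0.002,0.05],[-0.003,0.002,0.1],[-0.003,0.002,0.125],[-0.003,0.002,0.139],[-0.003,0.002,0.139],[-0.003,0.002,0.139]], "roll": [0.6,0.6,0.6,0.6,0.6,0.6]}}

```text
t: 7.7
tool_pos: [0.4362, -0.0052, 0.0094]
tcp_rot: [[0.473, 0.881, -0.001], [0.881, -0.473, -0.001], [-0.001, -0.0, -1.0]]
ft_force: [0.4, -0.6, 0.1]
gripper_width: 0.04
```

{"fn": "servo_tool", "kwargs": {"xyz": [[0,0,0],[0,0,0],[0,0,0],[0,0,0],[0,0,0]], "roll": [0,0,0,0,0], "gripper": 1, "newtons": 20}}

```text
t: 8.2
tool_pos: [0.4365, -0.0047, 0.0098]
tcp_rot: [[0.472, 0.882, 0.0], [0.882, -0.472, -0.0], [0.0, 0.0, -1.0]]
ft_force: [0.3, -0.4, 0.3]
gripper_width: 0.0157
```

{"fn": "servo_tool", "kwargs": {"xyz": [[0,0,-0.05],[0,0,-0.1],[0,0,-0.14],[0,0,-0.14]], "roll": [0,0,0,0]}}

```text
t: 8.6
tool_pos: [0.4402, -0.0044, 0.1543]
tcp_rot: [[0.472, 0.882, 0.009], [0.882, -0.472, -0.002], [0.003, 0.009, -1.0]]
ft_force: [0.7, -0.4, -1.2]
gripper_width: 0.0161
```

```bash
python3 -c "
from h import *
go(.496,-.261,.15,-10)
D=get('side','s5')
crop(D,230,110,400,290,4,'s5a')"
```

```text
t 8.6 pos [ 0.4402 -0.0044  0.1543] yaw 61.9 w 0.0161 j7 -0.84 F [ 0.7 -0.4 -1.2]
  shift [-0.1999  0.1702  0.0052] roll 71.9 dist 0.263
```

View pics/s5a.png

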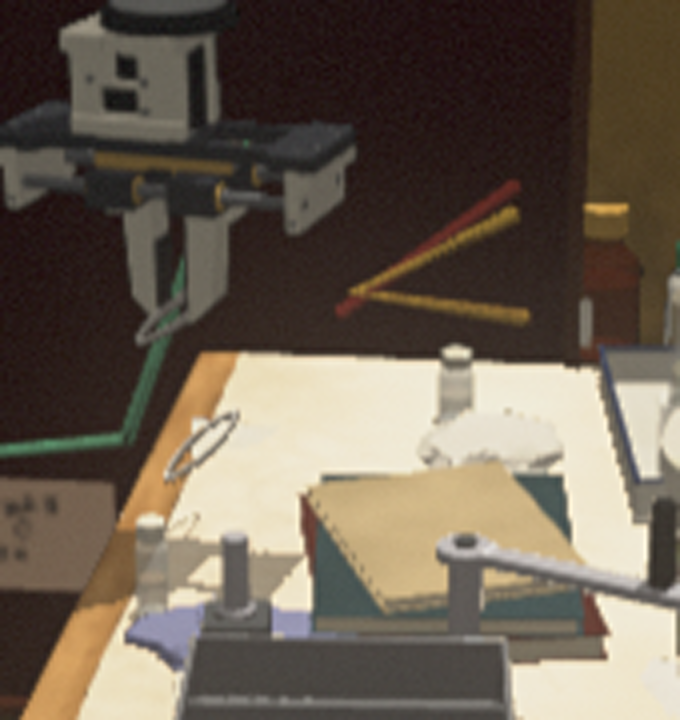

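{"fn": "servo_tool", "kwargs": {"xyz": [[-0.022,0.019,0],[-0.044,0.038,0],[-0.067,0.057,0],[-0.089,0.076,0],[-0.111,0.095,0],[-0.133,0.113,0],[-0.156,0.132,0],[-0.178,0.151,0],[-0.2,0.17,0],[-0.2,0.17,0]], "roll": [8,16,24,32,40,48,56,64,71.9,71.9]}}

```text
t: 9.65
tool_pos: [0.491, -0.2659, 0.148]
tcp_rot: [[0.983, -0.183, -0.002], [-0.183, -0.983, -0.002], [-0.002, 0.002, -1.0]]
ft_force: [0.1, -0.1, -0.6]
gripper_width: 0.0156
```

```bash
python3 -c "
from h import *
go(.496,-.261,.046,-10)"
```

```text
t 9.7 pos [ 0.491  -0.2659  0.148 ] yaw -10.6 w 0.0156 j7 -1.52 F [ 0.1 -0.1 -0.6]
  shift [ 0.0042 -0.0059  0.1019] roll -0.6 dist 0.102
```

{"fn": "servo_tool", "kwargs": {"xyz": [[0.004,-0.004,0.05],[0.004,-0.004,0.085],[0.004,-0.004,0.085],[0.004,-0.004,0.085]], "roll": [-0.6,-0.6,-0.6,-0.6]}}

```text
t: 10.05
tool_pos: [0.4957, -0.2566, 0.0638]
tcp_rot: [[0.987, -0.162, -0.003], [-0.162, -0.987, 0.002], [-0.003, -0.001, -1.0]]
ft_force: [0.2, -0.8, 0.3]
gripper_width: 0.0156
```

```bash
python3 -c "
from h import *
go(.496,-.261,.046,-10)
D=get('side','s6')
crop(D,230,150,430,370,3.3,'s6a')"
```

```text
t 10.1 pos [ 0.4957 -0.2566  0.0638] yaw -9.3 w 0.0156 j7 -1.58 F [ 0.2 -0.8  0.3]
  shift [0.001  0.0043 0.0178] roll 0.7 dist 0.018
```

View pics/s6a.png

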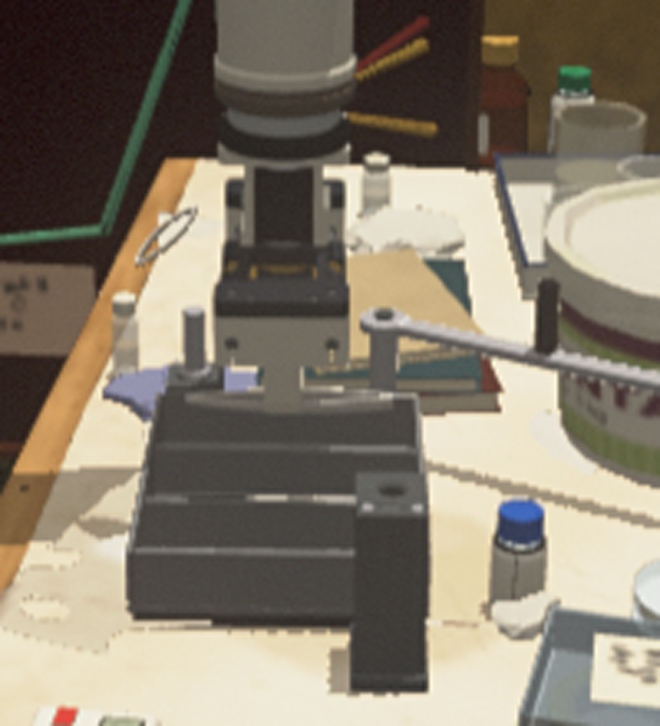

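{"fn": "servo_tool", "kwargs": {"xyz": [[0.002,0.003,0.009],[0.002,0.004,0.018],[0.002,0.004,0.018]], "roll": [0,0,0]}}

```text
t: 10.4
tool_pos: [0.4974, -0.2626, 0.0462]
tcp_rot: [[0.986, -0.165, -0.001], [-0.165, -0.986, -0.0], [-0.001, 0.0, -1.0]]
ft_force: [-0.7, 0.4, 0.3]
gripper_width: 0.0156
```

{"fn": "servo_tool", "kwargs": {"xyz": [[0,0,0],[0,0,0],[0,0,0],[0,0,-0.03],[0,0,-0.07],[0,0,-0.11]], "roll": [0,0,0,0,0,0], "gripper": 0.42}}

```text
t: 11.0
tool_pos: [0.4976, -0.2617, 0.1577]
tcp_rot: [[0.987, -0.164, -0.001], [-0.164, -0.987, 0.001], [-0.001, -0.001, -1.0]]
ft_force: [0.7, -1.7, -0.4]
gripper_width: 0.0267
```

```bash
python3 -c "
from h import *
go(.465,.151,.15,62.5)
T=get('top','t7');D=get('side','s7')
crop(T,120,180,340,330,3.6,'t7a');crop(D,230,150,430,370,3.3,'s7a')"
```

```text
t 11.0 pos [ 0.4976 -0.2617  0.1577] yaw -9.4 w 0.0267 j7 -1.51 F [ 0.7 -1.7 -0.4]
  shift [-0.0997 -0.4018  0.0081] roll -71.9 dist 0.414
```

View pics/s7a.png

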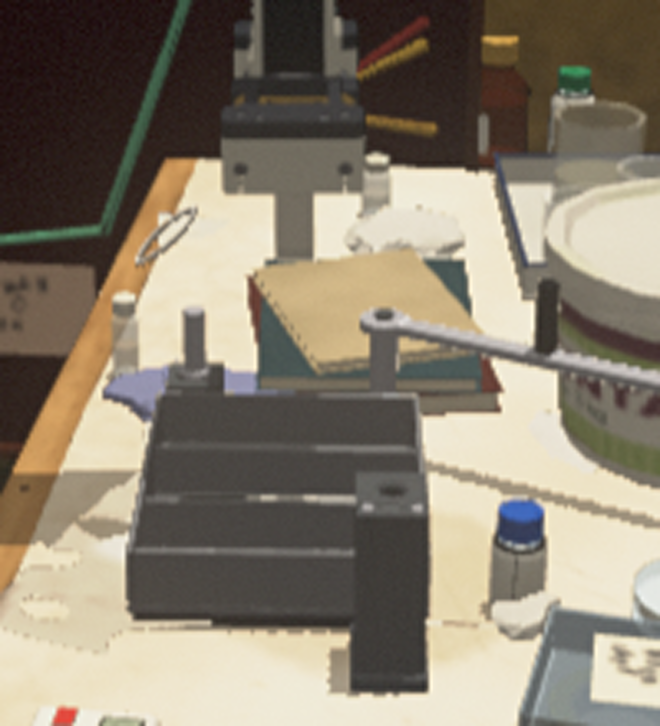

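View pics/t7a.png

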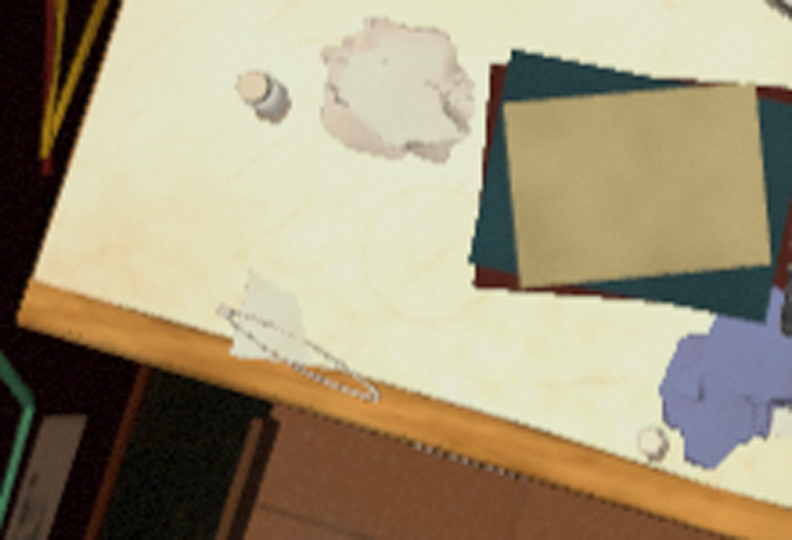

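Forceps 2 is in; forceps 1 is unmoved at crop (300,352).

{"fn": "servo_tool", "kwargs": {"xyz": [[-0.01,-0.04,0],[-0.02,-0.08,0],[-0.03,-0.12,0],[-0.04,-0.161,0],[-0.05,-0.201,0],[-0.06,-0.241,0],[-0.07,-0.281,0],[-0.08,-0.321,0],[-0.09,-0.361,0.004],[-0.1,-0.402,0.008]], "roll": [-7,-14,-22,-30,-38,-45,-52,-59,-66,-72], "gripper": 0.1}}

```text
t: 12.1
tool_pos: [0.465, 0.1521, 0.1486]
tcp_rot: [[0.457, 0.889, 0.001], [0.889, -0.457, -0.0], [0.0, 0.001, -1.0]]
ft_force: [-0.4, 0.4, -0.2]
gripper_width: 0.0412
```

```bash
python3 -c "
from h import *
go(.465,.151,.010,62.5)"
```

```text
t 12.1 pos [0.465  0.1521 0.1486] yaw 62.8 w 0.0412 j7 -1.23 F [-0.4  0.4 -0.2]
  shift [-0.001   0.0003  0.1386] roll 0.3 dist 0.139
```

{"fn": "servo_tool", "kwargs": {"xyz": [[0,0,0.05],[0,0,0.1],[0,0,0.125],[0,0,0.139],[0,0,0.139],[0,0,0.139]], "roll": [0,0,0,0,0,0]}}

```text
t: 12.7
tool_pos: [0.4657, 0.1513, 0.0102]
tcp_rot: [[0.46, 0.888, 0.001], [0.888, -0.46, 0.0], [0.001, 0.001, -1.0]]
ft_force: [0.1, 0.3, 1.5]
gripper_width: 0.0412
```

{"fn": "servo_tool", "kwargs": {"xyz": [[0,0,0],[0,0,0],[0,0,0],[0,0,0],[0,0,0],[0,0,-0.04],[0,0,-0.08],[0,0,-0.12],[0,0,-0.14]], "roll": [0,0,0,0,0,0,0,0,0], "gripper": 1, "newtons": 20}}

```text
t: 13.6
tool_pos: [0.4665, 0.1517, 0.1527]
tcp_rot: [[0.46, 0.888, 0.004], [0.888, -0.46, 0.001], [0.002, 0.003, -1.0]]
ft_force: [0.3, -0.7, -0.5]
gripper_width: 0.0159
```

```bash
python3 -c "
from h import *
go(.496,-.261,.15,-10)
D=get('side','s8')
crop(D,230,110,400,290,4,'s8a')"
```

```text
t 13.6 pos [0.4665 0.1517 0.1527] yaw 62.6 w 0.0159 j7 -1.23 F [ 0.3 -0.7 -0.5]
  shift [-0.3527  0.2162  0.0025] roll 72.6 dist 0.414
```

View pics/s8a.png

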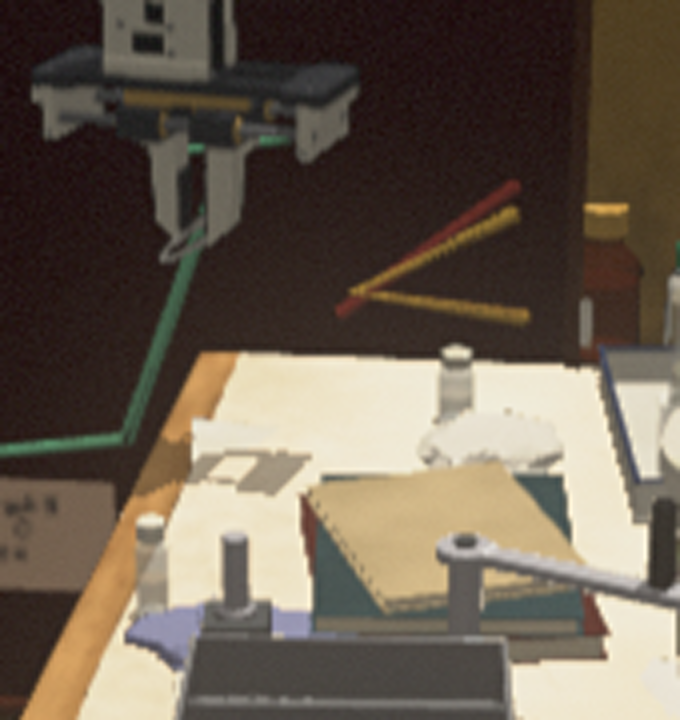

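{"fn": "servo_tool", "kwargs": {"xyz": [[-0.035,0.021,0],[-0.07,0.043,0],[-0.105,0.065,0],[-0.141,0.086,0],[-0.176,0.108,0],[-0.211,0.13,0],[-0.247,0.151,0],[-0.282,0.173,0],[-0.317,0.194,0],[-0.353,0.216,0]], "roll": [7,14,22,30,38,45,52,59,66,72.6]}}

```text
t: 14.65
tool_pos: [0.4939, -0.2634, 0.1492]
tcp_rot: [[0.984, -0.179, -0.001], [-0.179, -0.984, 0.0], [-0.001, -0.0, -1.0]]
ft_force: [0.4, 0.5, -0.6]
gripper_width: 0.0158
```

{"fn": "servo_tool", "kwargs": {"xyz": [[0,0,0.02],[0,0,0.05],[0,0,0.085],[0,0,0.085],[0,0,0.085]], "roll": [0,0,0,0,0]}}

```text
t: 15.15
tool_pos: [0.4938, -0.2613, 0.0643]
tcp_rot: [[0.985, -0.174, -0.002], [-0.174, -0.985, 0.001], [-0.002, -0.001, -1.0]]
ft_force: [-0.1, 0.7, 0.8]
gripper_width: 0.0158
```

```bash
python3 -c "
from h import *
go(.496,-.261,.046,-10)"
```

```text
t 15.2 pos [ 0.4938 -0.2613  0.0643] yaw -10.0 w 0.0158 j7 -1.59 F [-0.1  0.7  0.8]
  shift [ 0.0022 -0.0007  0.0183] roll -0.0 dist 0.018
```

{"fn": "servo_tool", "kwargs": {"xyz": [[0.002,0,0.009],[0.002,0,0.018],[0.002,0,0.018]], "roll": [0,0,0]}}

```text
t: 15.45
tool_pos: [0.496, -0.2623, 0.0464]
tcp_rot: [[0.985, -0.174, -0.0], [-0.174, -0.985, 0.0], [-0.0, 0.0, -1.0]]
ft_force: [-1.0, 0.0, 0.0]
gripper_width: 0.0156
```

{"fn": "servo_tool", "kwargs": {"xyz": [[0,0,0],[0,0,0],[0,0,0],[0,0,-0.03],[0,0,-0.07],[0,0,-0.11]], "roll": [0,0,0,0,0,0], "gripper": 0.42}}

```text
t: 16.05
tool_pos: [0.4959, -0.262, 0.1578]
tcp_rot: [[0.985, -0.174, -0.001], [-0.174, -0.985, 0.001], [-0.001, -0.001, -1.0]]
ft_force: [0.1, -1.0, 0.4]
gripper_width: 0.0268
```

```bash
python3 -c "
from h import *
go(.635,.179,.16,80)
T=get('top','t9');D=get('side','s9')
crop(T,120,180,340,330,3.6,'t9a');crop(D,230,150,430,370,3.3,'s9a')"
```

```text
t 16.1 pos [ 0.4959 -0.262   0.1578] yaw -10.0 w 0.0268 j7 -1.52 F [ 0.1 -1.   0.4]
  shift [ 0.0602 -0.4585 -0.002 ] roll -90.0 dist 0.462
```

View pics/s9a.png

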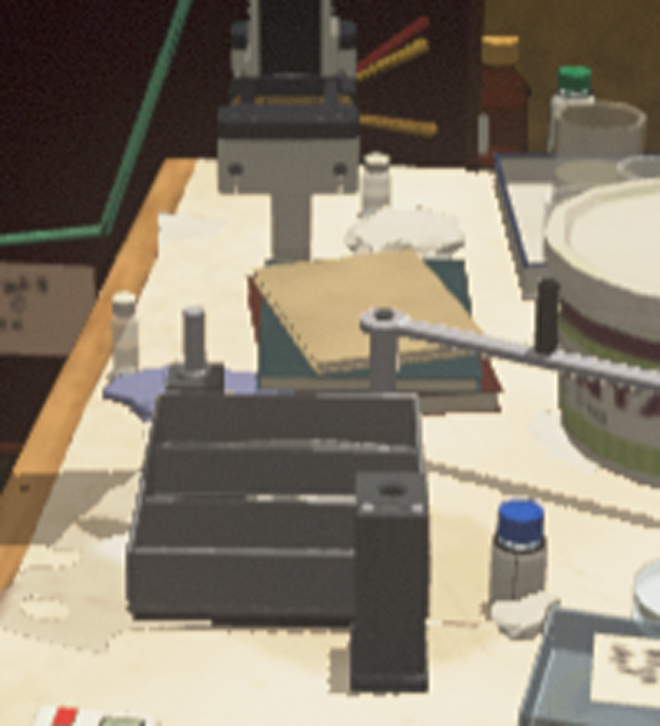

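```bash
python3 -c "
from h import *
go(.635,.179,.16,40)"
```

```text
t 16.1 pos [ 0.5004 -0.2639  0.1628] yaw -10.0 w 0.0269 j7 -1.52 F [ 0.9 -0.6  0.4]
  shift [ 0.0554 -0.4596  0.0017] roll -50.0 dist 0.463
```

View pics/t9a.png

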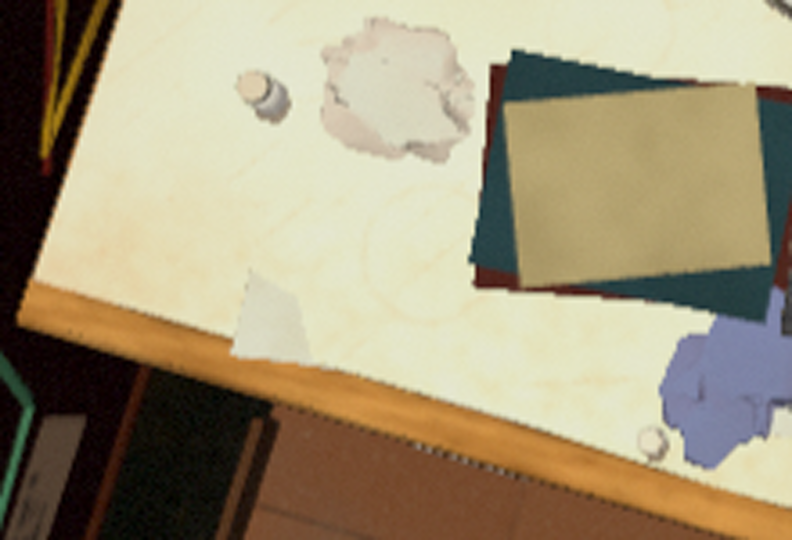

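{"fn": "servo_tool", "kwargs": {"xyz": [[0.006,-0.046,0],[0.011,-0.092,0],[0.017,-0.138,0],[0.022,-0.184,0],[0.028,-0.23,0],[0.033,-0.276,0],[0.039,-0.322,0],[0.045,-0.368,0],[0.052,-0.414,0],[0.057,-0.46,0]], "roll": [-5,-10,-15,-20,-25,-30,-35,-40,-45,-50], "gripper": -0.4}}

```text
t: 17.15
tool_pos: [0.6331, 0.1821, 0.1563]
tcp_rot: [[0.765, 0.645, 0.0], [0.645, -0.765, -0.0], [-0.0, 0.0, -1.0]]
ft_force: [0.9, 0.1, 0.3]
gripper_width: 0.0644
```

```bash
python3 -c "
from h import *
go(.635,.179,.036,40)
D=get('side','s10')
crop(D,230,100,430,290,3.3,'s10a')"
```

```text
t 17.1 pos [0.6331 0.1821 0.1563] yaw 40.1 w 0.0644 j7 -1.54 F [0.9 0.1 0.3]
  shift [-0.0005  0.0035  0.1203] roll 0.1 dist 0.12
```

View pics/s10a.png

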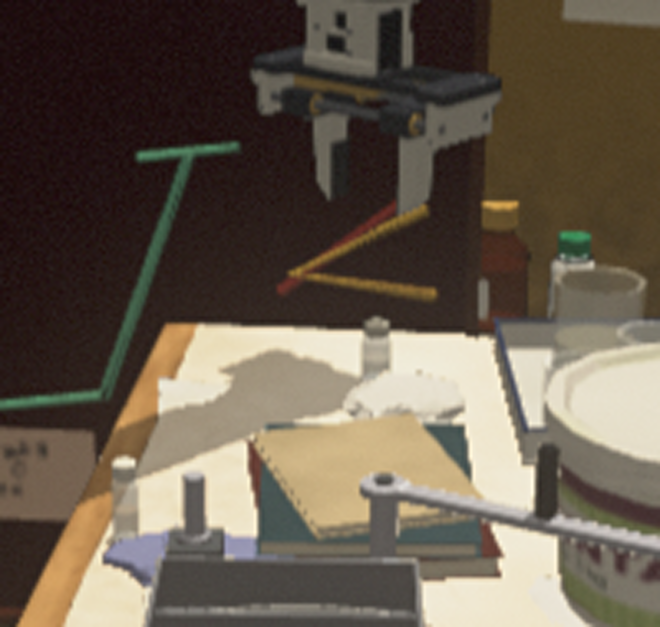

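{"fn": "servo_tool", "kwargs": {"xyz": [[0,0.002,0.04],[0,0.003,0.08],[0,0.003,0.11],[0,0.003,0.126],[0,0.003,0.126]], "roll": [0,0,0,0,0]}}

```text
t: 17.7
tool_pos: [0.6325, 0.1776, 0.028]
tcp_rot: [[0.766, 0.642, -0.005], [0.642, -0.767, -0.001], [-0.004, -0.002, -1.0]]
ft_force: [-0.2, -0.1, 0.7]
gripper_width: 0.0643
```

```bash
python3 -c "
from h import *
go(.635,.179,.03,40)
T=get('top','t11');D=get('side','s11')
crop(T,120,140,340,290,3.6,'t11a');crop(D,300,170,420,260,6,'s11a')"
```

```text
t 17.7 pos [0.6325 0.1776 0.028 ] yaw 40.0 w 0.0643 j7 -1.62 F [-0.2 -0.1  0.7]
  shift [ 0.0029  0.0005 -0.002 ] roll -0.0 dist 0.004
```

View pics/s11a.png

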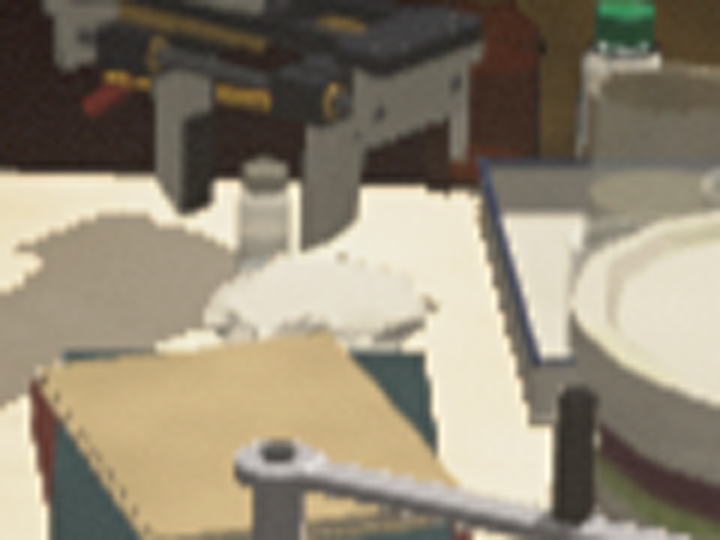

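{"fn": "servo_tool", "kwargs": {"xyz": [[0.002,0,0],[0.002,0,0],[0.002,0,0],[0.002,0,0],[0.002,0,0],[0.002,0,0]], "roll": [0,0,0,0,0,0], "gripper": 1, "newtons": 15}}

```text
t: 18.4
tool_pos: [0.6362, 0.1796, 0.0309]
tcp_rot: [[0.767, 0.642, 0.0], [0.642, -0.767, -0.0], [0.0, 0.0, -1.0]]
ft_force: [-0.8, -0.1, 1.9]
gripper_width: 0.0245
```

{"fn": "servo_tool", "kwargs": {"xyz": [[0,0,-0.03],[0,0,-0.07],[0,0,-0.11],[0,0,-0.14],[0,0,-0.14]], "roll": [0,0,0,0,0]}}

```text
t: 18.9
tool_pos: [0.639, 0.1813, 0.1763]
tcp_rot: [[0.766, 0.642, 0.008], [0.642, -0.767, 0.003], [0.008, 0.003, -1.0]]
ft_force: [1.2, 0.7, 0.1]
gripper_width: 0.0248
```

```bash
python3 -c "
from h import *
c=np.array([.485,-.3226]); ex=np.array([.985,-.174]); ey=np.array([.174,.985])
b=c-.062*ey
for x,y in ((-.038,.006),(.022,.004)): print(b+x*ex+y*ey)
p=b-.038*ex+.006*ey
go(p[0],p[1],.17,80)
D=get('side','s12')
crop(D,230,100,430,290,3.3,'s12a')"
```

```text
[ 0.437826 -0.371148]
[ 0.496578 -0.383558]
t 18.9 pos [0.639  0.1813 0.1763] yaw 40.0 w 0.0248 j7 -1.53 F [1.2 0.7 0.1]
  shift [-0.509   0.2942  0.0031] roll -40.0 dist 0.588
```

View pics/s12a.png

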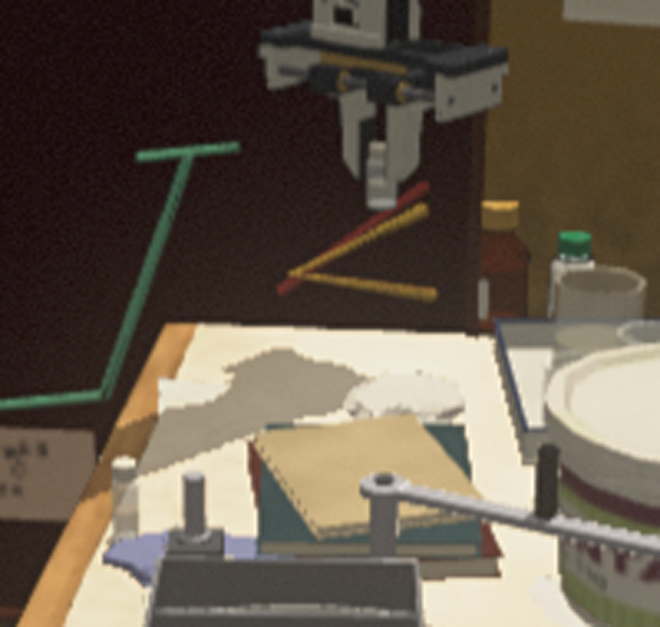

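{"fn": "servo_tool", "kwargs": {"xyz": [[-0.042,0.024,0],[-0.084,0.049,0],[-0.127,0.073,0],[-0.169,0.098,0],[-0.212,0.122,0],[-0.254,0.147,0],[-0.297,0.171,0],[-0.339,0.196,0],[-0.381,0.22,0],[-0.424,0.245,0]], "roll": [-4,-8,-12,-16,-20,-24,-28,-32,-36,-40]}}

```text
t: 19.95
tool_pos: [0.4664, -0.2817, 0.1693]
tcp_rot: [[0.171, 0.985, -0.002], [0.985, -0.171, 0.001], [0.001, -0.002, -1.0]]
ft_force: [0.9, 0.3, -0.7]
gripper_width: 0.025
```

```bash
python3 -c "
from h import *
go(.438,-.371,.12,80)"
```

```text
t 19.9 pos [ 0.4664 -0.2817  0.1693] yaw 80.1 w 0.025 j7 -0.08 F [ 0.9  0.3 -0.7]
  shift [-0.0929 -0.0126  0.0493] roll 0.1 dist 0.106
```

{"fn": "servo_tool", "kwargs": {"xyz": [[-0.04,-0.006,0.005],[-0.075,-0.01,0.01],[-0.092,-0.012,0.03],[-0.092,-0.012,0.05],[-0.092,-0.012,0.05],[-0.092,-0.012,0.05]], "roll": [0,0,0,0,0,0]}}

```text
t: 20.55
tool_pos: [0.4401, -0.3676, 0.1198]
tcp_rot: [[0.173, 0.985, -0.001], [0.985, -0.173, 0.002], [0.002, -0.002, -1.0]]
ft_force: [0.8, -0.7, -0.6]
gripper_width: 0.0244
```

```bash
python3 -c "
from h import *
go(.438,-.371,.046,80)
T=get('top','t13');D=get('side','s13')
crop(T,300,200,500,330,3.6,'t13a');crop(D,250,170,430,370,3.0,'s13a')"
```

```text
t 20.6 pos [ 0.4401 -0.3676  0.1198] yaw 80.0 w 0.0244 j7 0.03 F [ 0.8 -0.7 -0.6]
  shift [-0.0039 -0.0014  0.0738] roll 0.0 dist 0.074
```

View pics/s13a.png

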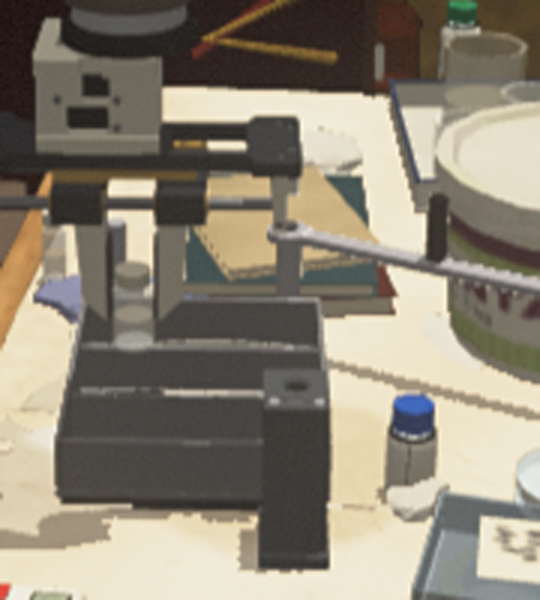

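View pics/t13a.png

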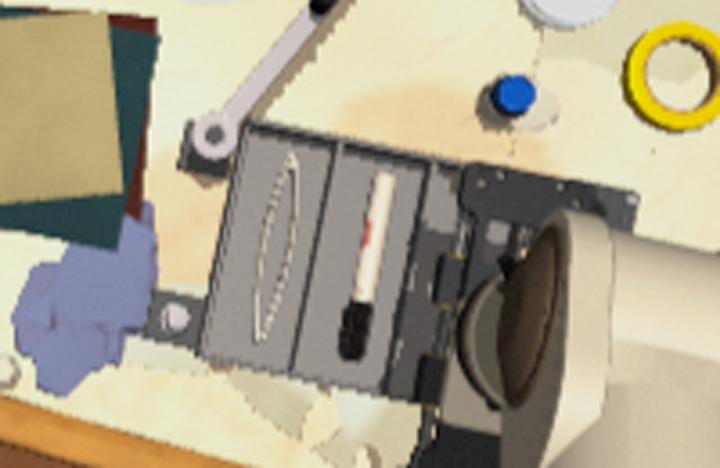

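{"fn": "servo_tool", "kwargs": {"xyz": [[-0.004,-0.001,0.03],[-0.004,-0.001,0.055],[-0.004,-0.001,0.066],[-0.004,-0.001,0.073],[-0.004,-0.001,0.073]], "roll": [0,0,0,0,0]}}

```text
t: 21.15
tool_pos: [0.4393, -0.3723, 0.0479]
tcp_rot: [[0.173, 0.985, 0.0], [0.985, -0.173, 0.0], [0.0, 0.0, -1.0]]
ft_force: [-0.6, 0.2, 0.1]
gripper_width: 0.0245
```

{"fn": "servo_tool", "kwargs": {"xyz": [[0,0,0],[0,0,0],[0,0,0],[0,0,0]], "roll": [0,0,0,0], "gripper": 0.3}}

```text
t: 21.55
tool_pos: [0.4391, -0.373, 0.0483]
tcp_rot: [[0.174, 0.985, 0.001], [0.985, -0.174, -0.001], [-0.001, 0.001, -1.0]]
ft_force: [-0.6, -0.0, 0.0]
gripper_width: 0.0318
```

{"fn": "servo_tool", "kwargs": {"xyz": [[0,0,-0.03],[0,0,-0.07],[0,0,-0.11],[0,0,-0.12]], "roll": [0,0,0,0]}}

```text
t: 21.95
tool_pos: [0.4414, -0.3739, 0.1724]
tcp_rot: [[0.174, 0.985, 0.005], [0.985, -0.174, -0.005], [-0.004, 0.006, -1.0]]
ft_force: [-0.1, -0.2, -0.5]
gripper_width: 0.032
```

```bash
python3 -c "
from h import *
go(.413,-.0905,.16,80)
T=get('top','t14');D=get('side','s14')
crop(T,220,200,500,330,2.8,'t14a');crop(D,250,170,430,370,3.0,'s14a')"
```

```text
t 21.9 pos [ 0.4414 -0.3739  0.1724] yaw 80.0 w 0.032 j7 0.08 F [-0.1 -0.2 -0.5]
  shift [ 0.2741 -0.0774  0.0109] roll -0.0 dist 0.285
```

View pics/s14a.png

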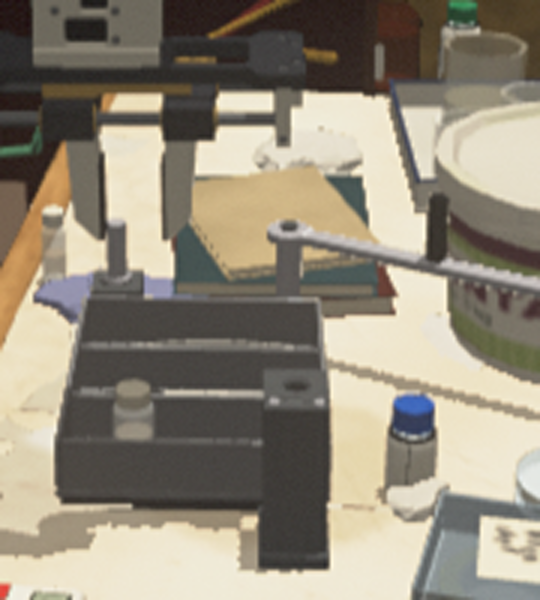

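View pics/t14a.png

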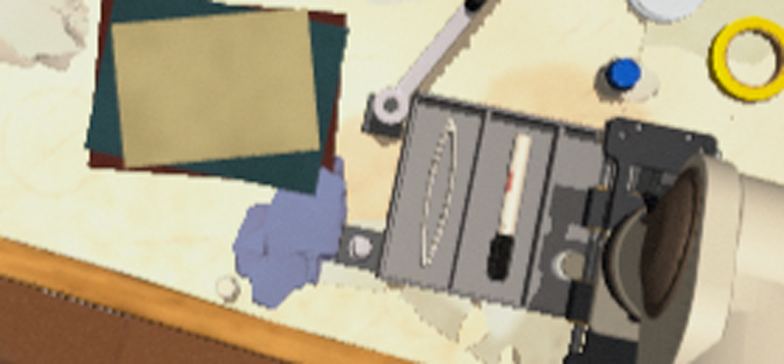

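{"fn": "servo_tool", "kwargs": {"xyz": [[0.045,-0.013,0.002],[0.09,-0.025,0.004],[0.135,-0.038,0.006],[0.18,-0.05,0.008],[0.225,-0.064,0.01],[0.274,-0.077,0.011],[0.274,-0.077,0.011],[0.274,-0.077,0.011]], "roll": [0,0,0,0,0,0,0,0], "gripper": -0.2}}

```text
t: 22.85
tool_pos: [0.4097, -0.0885, 0.1558]
tcp_rot: [[0.171, 0.985, -0.002], [0.985, -0.171, 0.0], [-0.0, -0.002, -1.0]]
ft_force: [0.5, -0.6, -0.0]
gripper_width: 0.0549
```

```bash
python3 -c "
from h import *
go(.413,-.0905,.034,80)
D=get('side','s15')
crop(D,230,150,350,260,6,'s15a')"
```

```text
t 22.9 pos [ 0.4097 -0.0885  0.1558] yaw 80.2 w 0.0549 j7 -0.37 F [ 0.5 -0.6 -0. ]
  shift [-0.0014  0.0038  0.1218] roll 0.2 dist 0.122
```

View pics/s15a.png

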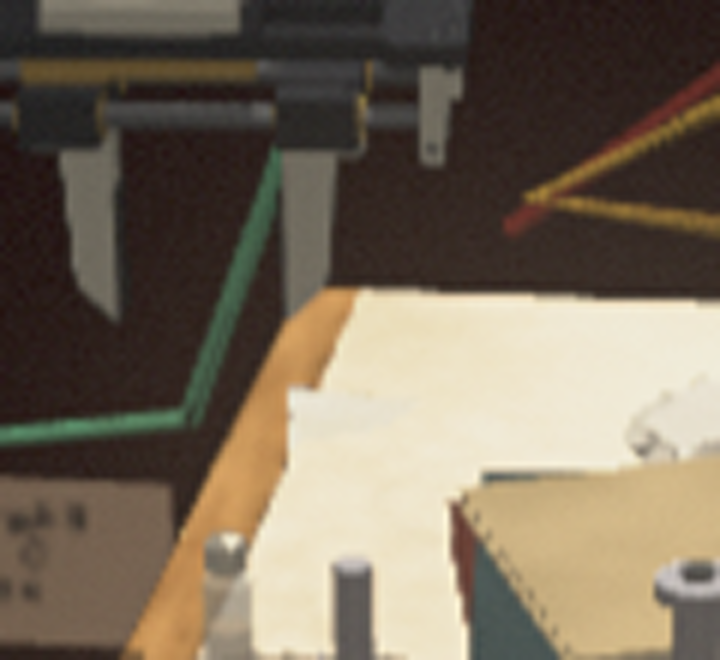

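{"fn": "servo_tool", "kwargs": {"xyz": [[0,0.002,0.04],[-0.001,0.003,0.08],[-0.001,0.003,0.11],[-0.001,0.003,0.122],[-0.001,0.003,0.122]], "roll": [0,0,0,0,0]}}

```text
t: 23.4
tool_pos: [0.4116, -0.0919, 0.0323]
tcp_rot: [[0.177, 0.984, -0.005], [0.984, -0.177, 0.002], [0.001, -0.005, -1.0]]
ft_force: [-0.1, -0.4, -0.6]
gripper_width: 0.0555
```

{"fn": "servo_tool", "kwargs": {"xyz": [[0,0,0],[0,0,0],[0,0,0],[0,0,0],[0,0,0],[0,0,0]], "roll": [0,0,0,0,0,0], "gripper": 1, "newtons": 15}}

```text
t: 24.0
tool_pos: [0.4139, -0.0912, 0.0351]
tcp_rot: [[0.174, 0.985, 0.001], [0.985, -0.174, -0.001], [-0.0, 0.001, -1.0]]
ft_force: [-0.6, 0.8, 3.1]
gripper_width: 0.0185
```

{"fn": "servo_tool", "kwargs": {"xyz": [[0,0,-0.03],[0,0,-0.07],[0,0,-0.11],[0,0,-0.135],[0,0,-0.135]], "roll": [0,0,0,0,0]}}

```text
t: 24.5
tool_pos: [0.4159, -0.0916, 0.1727]
tcp_rot: [[0.175, 0.985, 0.005], [0.985, -0.175, -0.003], [-0.002, 0.006, -1.0]]
ft_force: [0.6, -0.5, -0.8]
gripper_width: 0.0187
```

```bash
python3 -c "
from h import *
go(.4965,-.3835,.165,80)
D=get('side','s16')
crop(D,230,130,350,260,5,'s16a')"
```

```text
t 24.5 pos [ 0.4159 -0.0916  0.1727] yaw 79.9 w 0.0187 j7 -0.34 F [ 0.6 -0.5 -0.8]
  shift [-0.2734  0.1303  0.009 ] roll -0.1 dist 0.303
```

View pics/s16a.png

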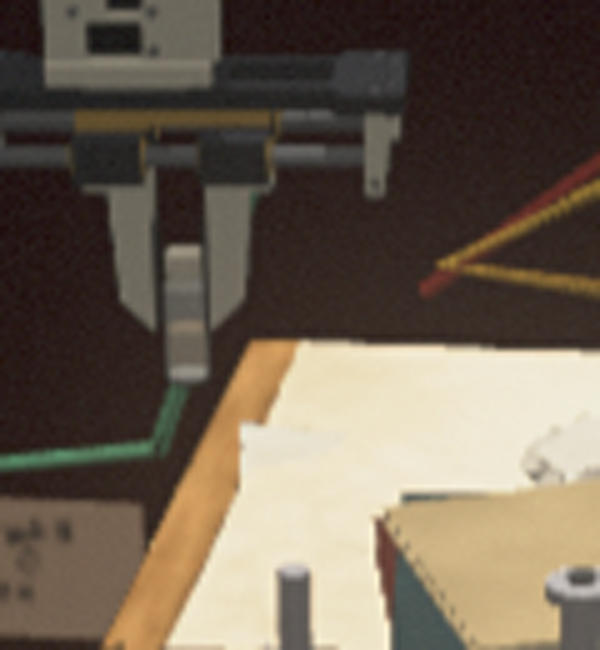

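{"fn": "servo_tool", "kwargs": {"xyz": [[-0.04,0.019,0.001],[-0.08,0.038,0.002],[-0.12,0.057,0.003],[-0.16,0.076,0.004],[-0.2,0.095,0.005],[-0.24,0.114,0.006],[-0.27,0.13,0.008],[-0.27,0.13,0.008],[-0.27,0.13,0.008]], "roll": [0,0,0,0,0,0,0,0,0]}}

```text
t: 25.45
tool_pos: [0.4936, -0.3788, 0.1592]
tcp_rot: [[0.175, 0.985, -0.003], [0.985, -0.175, 0.003], [0.002, -0.003, -1.0]]
ft_force: [0.5, -0.4, 0.5]
gripper_width: 0.0185
```

```bash
python3 -c "
from h import *
go(.497,-.3806,.08,80)"
```

```text
t 25.4 pos [ 0.4936 -0.3788  0.1592] yaw 79.9 w 0.0185 j7 0.02 F [ 0.5 -0.4  0.5]
  shift [-0.0013  0.0039  0.0792] roll -0.1 dist 0.079
```

{"fn": "servo_tool", "kwargs": {"xyz": [[-0.001,0.002,0.03],[-0.001,0.002,0.06],[-0.001,0.002,0.08],[-0.001,0.002,0.08]], "roll": [0,0,0,0]}}

```text
t: 25.85
tool_pos: [0.4938, -0.3772, 0.078]
tcp_rot: [[0.171, 0.985, -0.006], [0.985, -0.171, 0.005], [0.004, -0.007, -1.0]]
ft_force: [-1.1, 0.4, -0.1]
gripper_width: 0.0186
```

```bash
python3 -c "
from h import *
go(.497,-.3806,.051,80)
D=get('side','s17')
crop(D,250,150,430,350,3.0,'s17a')"
```

```text
t 25.9 pos [ 0.4938 -0.3772  0.078 ] yaw 80.1 w 0.0186 j7 -0.04 F [-1.1  0.4 -0.1]
  shift [-0.0029  0.0039  0.027 ] roll 0.1 dist 0.027
```

View pics/s17a.png

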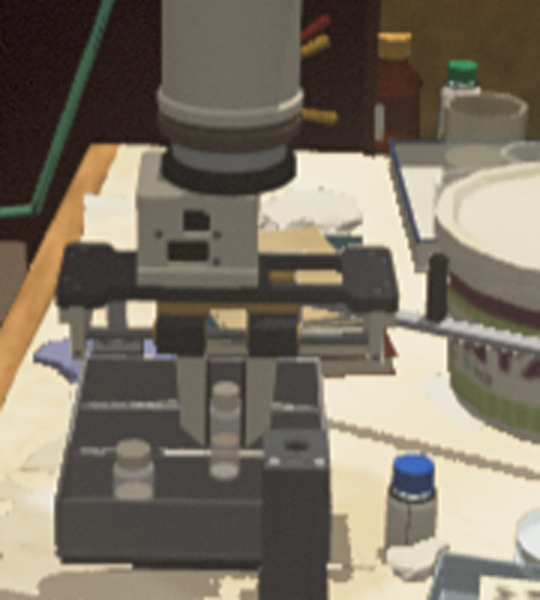

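{"fn": "servo_tool", "kwargs": {"xyz": [[-0.001,0.001,0.012],[-0.001,0.001,0.022],[-0.001,0.001,0.026],[-0.001,0.001,0.026]], "roll": [0,0,0,0]}}

```text
t: 26.3
tool_pos: [0.4967, -0.3818, 0.0552]
tcp_rot: [[0.174, 0.985, -0.001], [0.985, -0.174, 0.001], [0.0, -0.001, -1.0]]
ft_force: [-0.1, -0.1, 0.0]
gripper_width: 0.0187
```

{"fn": "servo_tool", "kwargs": {"xyz": [[0,0,0],[0,0,0],[0,0,0],[0,0,0]], "roll": [0,0,0,0], "gripper": 0.42}}

```text
t: 26.7
tool_pos: [0.4973, -0.3822, 0.0561]
tcp_rot: [[0.174, 0.985, 0.0], [0.985, -0.174, -0.0], [-0.0, 0.001, -1.0]]
ft_force: [-0.2, 0.3, 0.3]
gripper_width: 0.0266
```

{"fn": "servo_tool", "kwargs": {"xyz": [[0,0,-0.03],[0,0,-0.07],[0,0,-0.11],[0,0,-0.13]], "roll": [0,0,0,0]}}

```text
t: 27.1
tool_pos: [0.4989, -0.3825, 0.1897]
tcp_rot: [[0.174, 0.985, 0.004], [0.985, -0.174, -0.003], [-0.002, 0.004, -1.0]]
ft_force: [-0.1, -0.3, 0.3]
gripper_width: 0.0265
```

```bash
python3 -c "
from h import *
go(.5,-.1,.25,80)"
```

```text
t 27.1 pos [ 0.4989 -0.3825  0.1897] yaw 80.0 w 0.0265 j7 0.04 F [-0.1 -0.3  0.3]
  shift [ 0.2783 -0.0478 -0.0611] roll -0.0 dist 0.289
```

{"fn": "servo_tool", "kwargs": {"xyz": [[0.045,-0.008,-0.01],[0.09,-0.016,-0.02],[0.135,-0.024,-0.03],[0.18,-0.032,-0.04],[0.225,-0.04,-0.05],[0.27,-0.048,-0.06],[0.27,-0.048,-0.06]], "roll": [0,0,0,0,0,0,0], "gripper": 0.3}}

```text
t: 27.8
tool_pos: [0.4979, -0.0999, 0.248]
tcp_rot: [[0.164, 0.987, 0.004], [0.987, -0.164, 0.0], [0.001, 0.003, -1.0]]
ft_force: [1.3, 0.6, -0.0]
gripper_width: 0.0319
```

```bash
python3 -c "
from h import *
go(.6456,-.2821,.2,142)
T=get('top','t18');D=get('side','s18')
crop(T,300,60,500,330,2.2,'t18a');crop(D,250,170,520,370,2.9,'s18a')
print(tri(T,(362,190),D,(393,228)))"
```

```text
t 27.8 pos [ 0.4979 -0.0999  0.248 ] yaw 80.6 w 0.0319 j7 -0.33 F [ 1.3  0.6 -0. ]
  shift [-0.1556  0.1753  0.0485] roll -61.4 dist 0.239
(array([ 0.66038029, -0.21963216,  0.1228909 ]), np.float64(2.0181997701494248), np.float64(1.6379925350023445))
```

View pics/s18a.png

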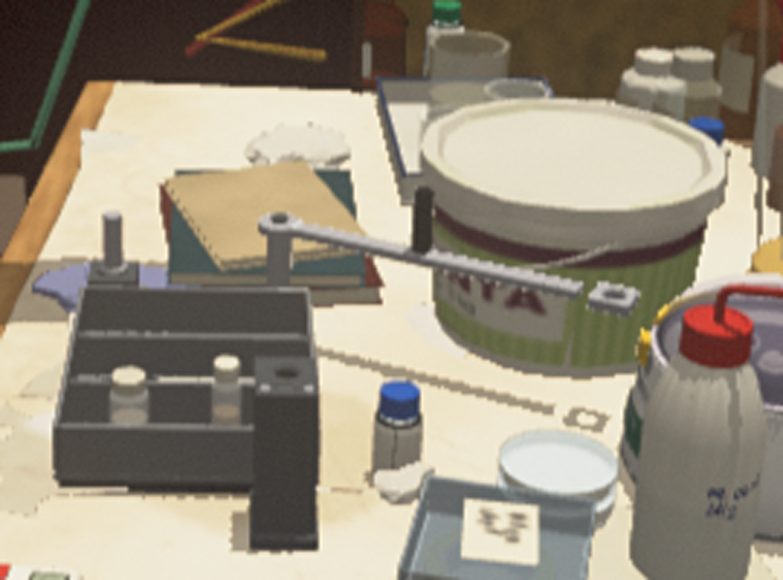

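View pics/t18a.png

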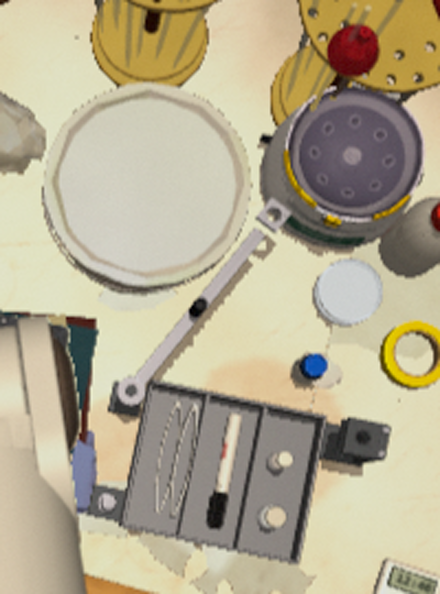

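```bash
python3 -c "
import cv2
a=cv2.imread('pics/t18.png');cv2.imwrite('pics/t18b.png',cv2.resize(a[230:322,345:455],None,fx=6.4,fy=6.4,interpolation=cv2.INTER_CUBIC))
a=cv2.imread('pics/s18.png');cv2.imwrite('pics/s18b.png',cv2.resize(a[262:340,265:365],None,fx=7,fy=7,interpolation=cv2.INTER_CUBIC))"
```

```text
(no output)
```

View pics/t18b.png

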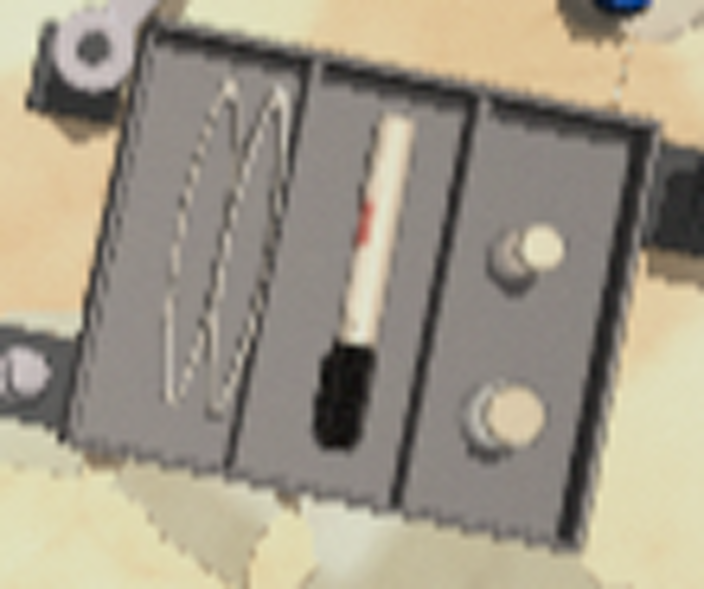

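View pics/s18b.png

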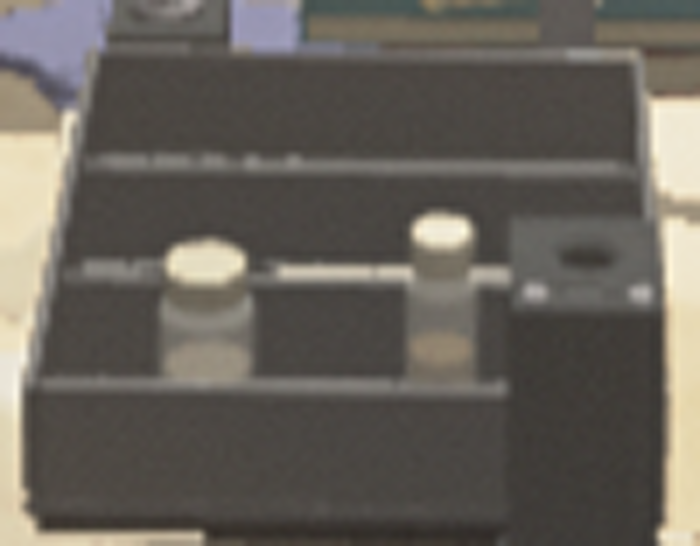

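{"fn": "servo_tool", "kwargs": {"xyz": [[-0.02,0.022,0.006],[-0.04,0.044,0.012],[-0.06,0.066,0.018],[-0.08,0.088,0.024],[-0.1,0.11,0.03],[-0.12,0.132,0.036],[-0.14,0.154,0.042],[-0.156,0.175,0.048],[-0.156,0.175,0.048],[-0.156,0.175,0.048]], "roll": [-8,-16,-24,-32,-40,-48,-55,-61.4,-61.4,-61.4], "gripper": 0.2}}

```text
t: 28.9
tool_pos: [0.641, -0.2935, 0.1959]
tcp_rot: [[-0.778, 0.628, -0.002], [0.628, 0.778, 0.002], [0.003, -0.0, -1.0]]
ft_force: [0.5, 1.1, 1.1]
gripper_width: 0.0366
```

```bash
python3 -c "
from h import *
go(.6456,-.2821,.113,142)
D=get('side','s19')
crop(D,300,120,480,300,3.3,'s19a')"
```

```text
t 28.9 pos [ 0.641  -0.2935  0.1959] yaw 141.1 w 0.0366 j7 0.8 F [0.5 1.1 1.1]
  shift [0.0033 0.0118 0.0829] roll -0.9 dist 0.084
```

View pics/s19a.png

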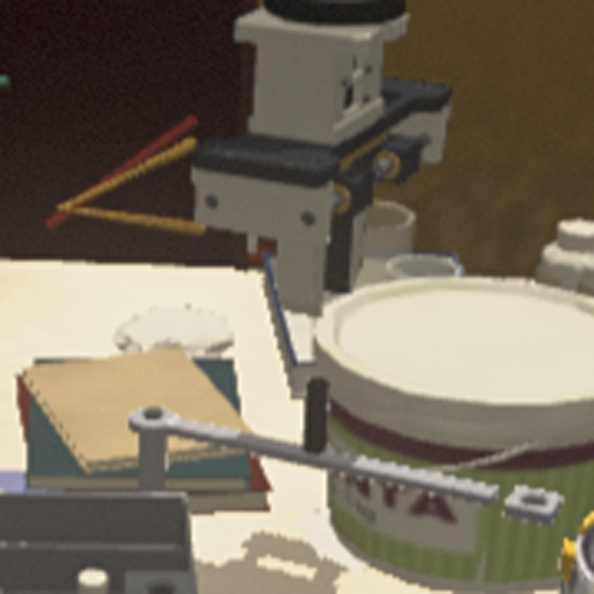

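{"fn": "servo_tool", "kwargs": {"xyz": [[0,0,0],[0,0,0]], "roll": [0,0]}}

```text
t: 29.15
tool_pos: [0.6418, -0.2914, 0.1984]
tcp_rot: [[-0.781, 0.624, 0.0], [0.624, 0.781, -0.001], [-0.001, -0.001, -1.0]]
ft_force: [0.4, 0.3, 0.0]
gripper_width: 0.0369
```

```bash
python3 -c "
from h import *
go(.6456,-.2821,.113,142)"
```

```text
t 29.1 pos [ 0.6418 -0.2914  0.1984] yaw 141.4 w 0.0369 j7 0.8 F [0.4 0.3 0. ]
  shift [0.0029 0.0096 0.0854] roll -0.6 dist 0.086
```

{"fn": "servo_tool", "kwargs": {"xyz": [[0.003,0.009,0.02],[0.003,0.0095,0.045],[0.003,0.0095,0.07],[0.003,0.0095,0.085],[0.003,0.0095,0.085]], "roll": [-0.6,-0.6,-0.6,-0.6,-0.6]}}

```text
t: 29.65
tool_pos: [0.6433, -0.2821, 0.1094]
tcp_rot: [[-0.788, 0.616, -0.005], [0.616, 0.788, 0.001], [0.005, -0.003, -1.0]]
ft_force: [-2.8, -0.4, -2.4]
gripper_width: 0.0365
```

```bash
python3 -c "
from h import *
go(.6456,-.2821,.113,142)
D=get('side','s20')
crop(D,300,120,480,300,3.3,'s20a')"
```

```text
t 29.6 pos [ 0.6433 -0.2821  0.1094] yaw 142.0 w 0.0365 j7 0.75 F [-2.8 -0.4 -2.4]
  shift [-0.0018  0.0014 -0.0036] roll 0.0 dist 0.004
```

View pics/s20a.png

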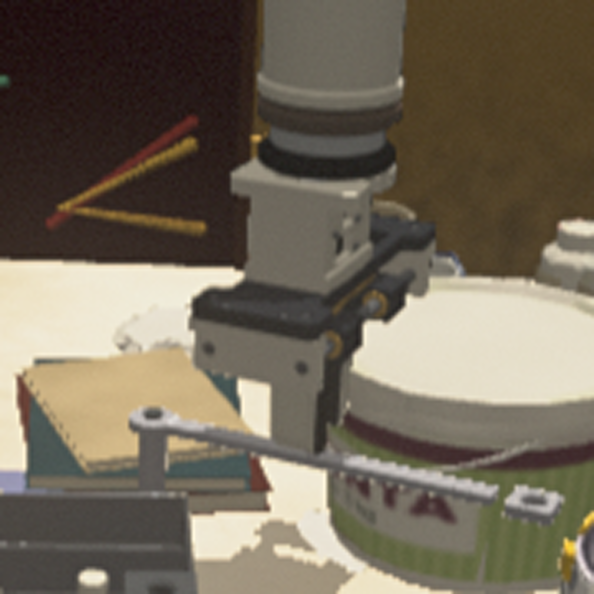

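{"fn": "servo_tool", "kwargs": {"xyz": [[0,0,-0.003],[0,0,-0.003],[0,0,-0.003],[0,0,-0.003],[0,0,-0.003]], "roll": [0,0,0,0,0], "gripper": 1, "newtons": 8}}

```text
t: 30.2
tool_pos: [0.6472, -0.2825, 0.1174]
tcp_rot: [[-0.788, 0.616, 0.003], [0.616, 0.788, -0.0], [-0.003, 0.002, -1.0]]
ft_force: [1.3, 0.2, 5.0]
gripper_width: 0.0139
```

```bash
python3 -c "
from h import *
P=np.array([.5633,-.218])
s=bot.read_state();R=s['tcp_rot'];p=s['tool_pos'];print(s['gripper_width'],s['ft_force'],p)
d=p[:2]-P; r=np.linalg.norm(d); a0=np.degrees(np.arctan2(d[1],d[0])); print(r,a0)
end=-100.4
for k in range(1,13):
    a=a0+(end-a0)*k/12; q=P+.105*np.array([np.cos(np.radians(a)),np.sin(np.radians(a))])
    sh=R.T@np.array([q[0]-p[0],q[1]-p[1],0]); print(k,sh.round(4),round(a0-a,1))
"
```

```text
0.013855970577445658 [1.29507351 0.20631834 5.0264354 ] [ 0.6471732  -0.28246875  0.1173972 ]
0.10578721122310139 -37.547514997493124
1 [ 0.0011 -0.0096 -0.    ] 5.2
2 [ 0.0024 -0.0191 -0.    ] 10.5
3 [ 0.0045 -0.0285 -0.0001] 15.7
4 [ 0.0074 -0.0376 -0.0001] 21.0
5 [ 0.0112 -0.0464 -0.0001] 26.2
6 [ 0.0157 -0.0549 -0.0001] 31.4
7 [ 0.021  -0.0629 -0.0002] 36.7
8 [ 0.027  -0.0704 -0.0002] 41.9
9 [ 0.0337 -0.0773 -0.0002] 47.1
10 [ 0.041  -0.0835 -0.0003] 52.4
11 [ 0.0488 -0.0891 -0.0003] 57.6
12 [ 0.0571 -0.0939 -0.0003] 62.9
```

{"fn": "servo_tool", "kwargs": {"xyz": [[0.001,-0.0095,0],[0.0024,-0.019,0],[0.0045,-0.0285,0],[0.0074,-0.0375,0],[0.011,-0.0465,0],[0.0157,-0.055,0],[0.021,-0.063,0],[0.027,-0.07,0],[0.0337,-0.077,0],[0.041,-0.0835,0]], "roll": [5.2,10.5,15.7,21,26.2,31.4,36.7,41.9,47.1,52.4]}}

```text
t: 31.2
tool_pos: [0.5633, -0.3232, 0.1173]
tcp_rot: [[0.011, 1.0, 0.004], [1.0, -0.011, -0.001], [-0.001, 0.004, -1.0]]
ft_force: [0.4, 0.1, 5.7]
gripper_width: 0.0137
```

```bash
python3 -c "
from h import *
P=np.array([.5633,-.218])
s=bot.read_state();p=s['tool_pos'];d=p[:2]-P;print(np.linalg.norm(d),np.degrees(np.arctan2(d[1],d[0])))
q=P+.105*np.array([np.cos(np.radians(-100.4)),np.sin(np.radians(-100.4))])
go(*q,.1175,79.5)
D=get('side','s21');crop(D,250,120,480,340,2.9,'s21a')
T=get('top','t21');crop(T,320,200,480,330,4,'t21a')
"
```

```text
0.1051818240103115 -90.01535181458583
t 31.2 pos [ 0.5633 -0.3232  0.1173] yaw 89.4 w 0.0137 j7 -0.0 F [0.4 0.1 5.7]
  shift [ 0.0017 -0.0189 -0.0002] roll 9.9 dist 0.019
```

View pics/s21a.png

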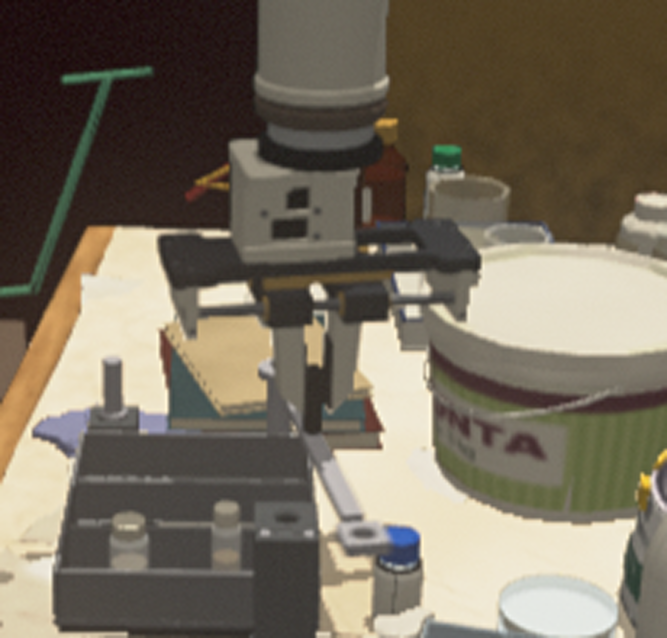

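{"fn": "servo_tool", "kwargs": {"xyz": [[0.0005,-0.006,0],[0.001,-0.012,0],[0.0017,-0.018,0],[0.0023,-0.022,0],[0.0023,-0.022,0],[0.0023,-0.022,0]], "roll": [3,6,9,10,10,10]}}

```text
t: 31.9
tool_pos: [0.5444, -0.3214, 0.1173]
tcp_rot: [[0.18, 0.984, 0.009], [0.984, -0.18, -0.002], [-0.0, 0.01, -1.0]]
ft_force: [8.9, -3.5, -1.6]
gripper_width: 0.0138
```

```bash
python3 -c "
from h import *
P=np.array([.5633,-.218])
s=bot.read_state();p=s['tool_pos'];d=p[:2]-P;print(np.linalg.norm(d),np.degrees(np.arctan2(d[1],d[0])),s['ft_force'],s['torque'],s['gripper_width'])
D=get('side','s22');crop(D,270,180,420,340,4,'s22a')
T=get('top','t22');crop(T,320,200,480,330,4,'t22a')
"
```

```text
0.10514906276139771 -100.38198879161577 [ 8.93561136 -3.50565282 -1.56910657] [-0.51364106 -2.17032697 -0.04496438] 0.013777608912205528
```

View pics/s22a.png

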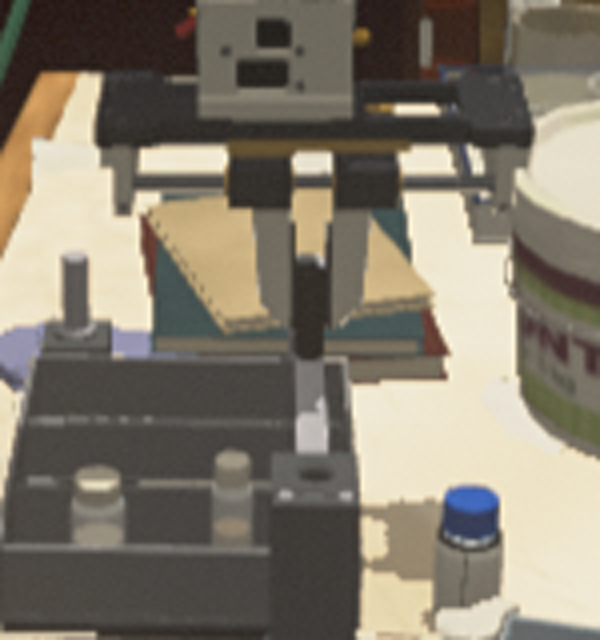

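View pics/t22a.png

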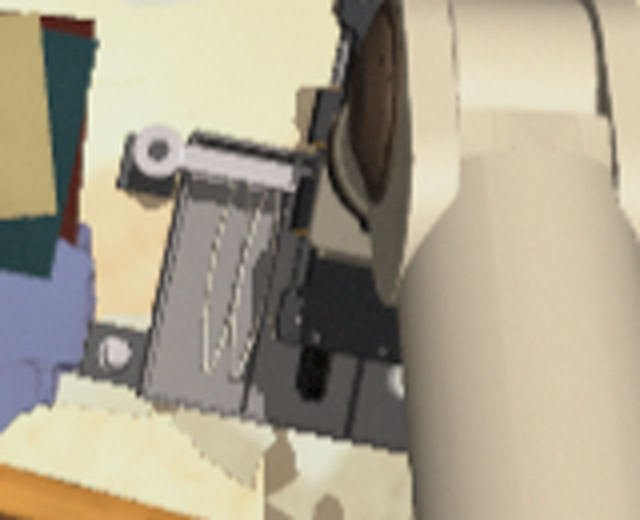

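{"fn": "servo_tool", "kwargs": {"xyz": [[0,0.002,0],[0,0.002,0]], "roll": [0,0]}}

```text
t: 32.2
tool_pos: [0.5444, -0.3214, 0.1173]
tcp_rot: [[0.181, 0.984, 0.005], [0.984, -0.181, -0.001], [-0.001, 0.005, -1.0]]
ft_force: [4.4, -2.2, 4.8]
gripper_width: 0.0132
```

{"fn": "servo_tool", "kwargs": {"xyz": [[0,0,0],[0,0,0],[0,0,0],[0,0,-0.03],[0,0,-0.07],[0,0,-0.1]], "roll": [0,0,0,0,0,0], "gripper": 0.3}}

```text
t: 32.8
tool_pos: [0.5415, -0.3207, 0.2169]
tcp_rot: [[0.181, 0.983, -0.001], [0.983, -0.181, 0.001], [0.001, -0.001, -1.0]]
ft_force: [0.2, 0.5, -0.2]
gripper_width: 0.0323
```

```bash
python3 -c "
from h import *
go(.449,-.197,.2,80)"
```

```text
t 32.8 pos [ 0.5415 -0.3207  0.2169] yaw 79.6 w 0.0323 j7 -0.08 F [ 0.2  0.5 -0.2]
  shift [ 0.1049 -0.1133  0.017 ] roll -0.4 dist 0.155
```

{"fn": "servo_tool", "kwargs": {"xyz": [[0.045,-0.02,-0.005],[0.09,-0.04,-0.01],[0.135,-0.06,-0.02],[0.18,-0.08,-0.03],[0.2,-0.085,-0.03],[0.2,-0.085,-0.03]], "roll": [0,0,0,0,0,0], "gripper": 0.2}}

```text
t: 33.4
tool_pos: [0.4935, -0.1049, 0.2461]
tcp_rot: [[0.175, 0.985, -0.001], [0.985, -0.175, -0.001], [-0.001, -0.001, -1.0]]
ft_force: [-0.3, -0.1, 0.2]
gripper_width: 0.0366
```

```bash
python3 -c "
from h import *
T=get('top','t23');D=get('side','s23')
crop(T,335,205,475,325,5.5,'t23a');crop(D,265,200,375,360,3.7,'s23b')
crop(D,265,230,365,320,7,'s23a')
go(.449,-.197,.2,80)"
```

```text
t 33.5 pos [ 0.494  -0.1094  0.2455] yaw 79.6 w 0.0368 j7 -0.34 F [ 0.6 -1.1  0.6]
  shift [-0.0942 -0.0284  0.0456] roll -0.4 dist 0.108
```

View pics/t23a.png

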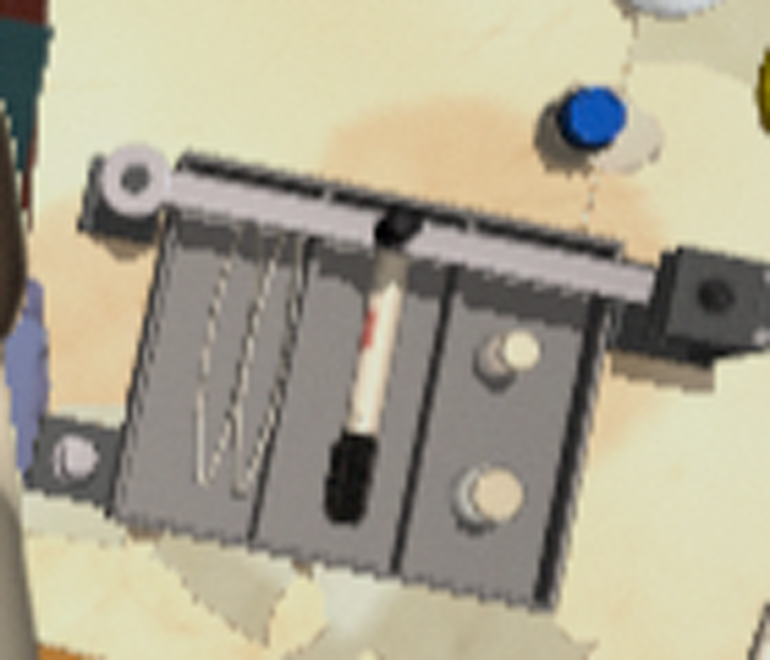

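View pics/s23a.png

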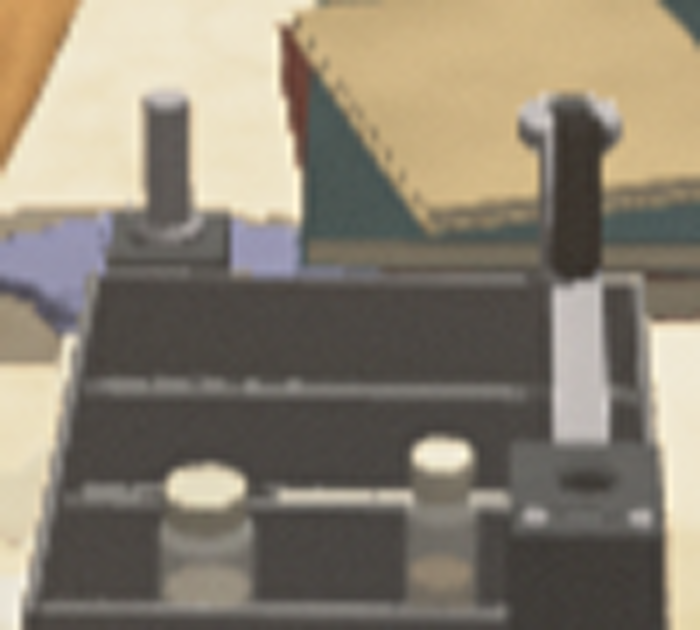

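```bash
python3 -c "
from h import *
import plant
T=get('top');D=get('side')
for n,C,b,hi in (('pinT',T,(342,280,356,295),190),('pinS',D,(284,240,294,262),0),('forkT',T,(455,250,475,268),0),('forkS',D,(341,292,358,304),0)):
    g=cv2.cvtColor(C.img,cv2.COLOR_BGR2GRAY)[b[1]:b[3],b[0]:b[2]]
    print(n,b);print(g)
print(tri(T,(349.5,287.3),D,(288.1,243.6)));print(tri(T,(464.6,258.2),D,(348.6,298.1)))
"
```

```text
pinT (342, 280, 356, 295)
[[ 84 115 150 166 166 172 177 207 206 204 206 206 204 206]
 [ 68  93  93  93  95 110 117 166 167 167 172 183 205 205]
 [ 78  92  93  95  91  92  94  93  94  95 110 130 163 164]
 [ 84  92  92  92  92  91  94  87  93  91  91  91  89  93]
 [ 91  92  92  91 122 161 151 138 106  95  90  90  91  92]
 [ 94  90  93 119 158 197 194 187 157 138  91  91  91  91]
 [ 94  90 100 164 145 187 196 195 190 180  80  91  92  90]
 [ 91  92 111 167 126 195 193 193 187 189 137  92  90  87]
 [ 93  96 121 154 126 192 194 190 189 186 157  91  89  87]
 [ 94  94 106 166 111 193 190 187 188 178 105  93  90  83]
 [ 92  91  95 172  90 155 173 172 171 145  90  92  92  74]
 [ 90  94  96 130 108 100 133 134 125  78  85  93  91  70]
 [ 91  91  90  92 111  98  93  90  82  77  93  93  88  68]
 [ 87  88  89  93  89  83  76  75  75  91  94  92  88  63]
 [151  86  98  92  91  91  94  92  91  91  91  90  82  64]]
pinS (284, 240, 294, 262)
[[230 229 230 230 230 230 229 228 228 227]
 [230 230 231 231 230 230 230 229 227 227]
 [231 230 224 219 217 217 217 224 227 227]
 [229 212 202 197 196 197 195 206
[... 2748 characters left out ...]
80  76  75  76  74  83  88  95 102 100 101  99]
 [100  99  98  92  72  66  61  61  62  63  67  78  89 100 101 101 101]
 [100 100  99  96  77  69  65  62  61  66  63  79  93 100 100  99  97]
 [ 98 100 102 102  95  90  89  80  81  86  87  95  98 101 101  99 100]
 [103 101  99 100  99  99  99  96  95 100 101 100 100  99  99 100 101]
 [132 119  98  94  92  95  96  95  95  95  99 100 102 101 107 118 119]
 [172 162 116  97  98 105 106 103 106 101  95  94  95 112 158 169 165]]
(array([ 0.44866042, -0.19878101,  0.09321637]), np.float64(0.9685926196024088), np.float64(0.7921822723821871))
(array([ 0.5205631 , -0.45117948,  0.10110407]), np.float64(0.5443892002085171), np.float64(0.5408860479098987))
```

```bash
python3 -c "
from h import *
go(.4487,-.1985,.16,80)"
```

```text
t 33.6 pos [ 0.4942 -0.1106  0.2452] yaw 79.4 w 0.0369 j7 -0.34 F [-0.  -0.9  0.1]
  shift [-0.0947 -0.0286  0.0853] roll -0.6 dist 0.131
```

{"fn": "servo_tool", "kwargs": {"xyz": [[-0.03,-0.01,0.025],[-0.06,-0.02,0.05],[-0.0945,-0.0285,0.075],[-0.0945,-0.0285,0.085],[-0.0945,-0.0285,0.085],[-0.0945,-0.0285,0.085]], "roll": [-0.6,-0.6,-0.6,-0.6,-0.6,-0.6]}}

```text
t: 34.2
tool_pos: [0.45, -0.1965, 0.1609]
tcp_rot: [[0.171, 0.985, 0.001], [0.985, -0.171, 0.001], [0.001, 0.0, -1.0]]
ft_force: [0.7, 0.2, -0.4]
gripper_width: 0.0366
```

```bash
python3 -c "
from h import *
go(.4487,-.1985,.07,80)
D=get('side','s24');crop(D,265,180,365,290,6,'s24a')"
```

```text
t 34.2 pos [ 0.45   -0.1965  0.1609] yaw 80.1 w 0.0366 j7 -0.22 F [ 0.7  0.2 -0.4]
  shift [-0.0024 -0.0009  0.0909] roll 0.1 dist 0.091
```

View pics/s24a.png

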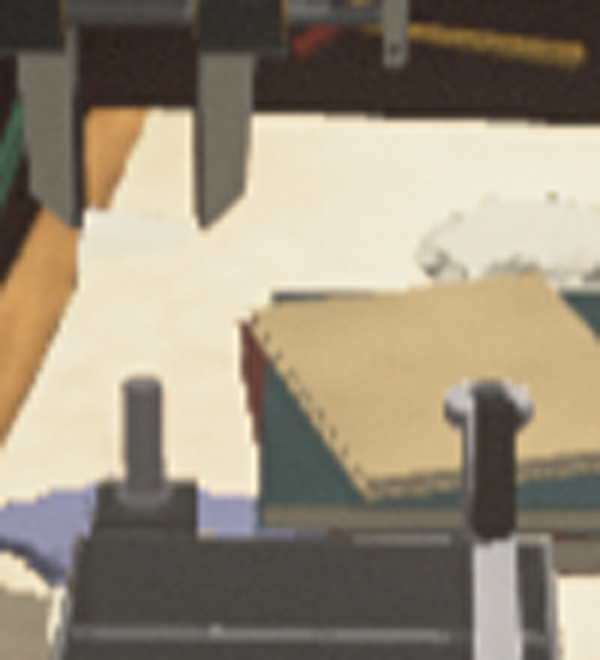

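{"fn": "servo_tool", "kwargs": {"xyz": [[-0.002,-0.001,0.02],[-0.002,-0.001,0.045],[-0.002,-0.001,0.07],[-0.002,-0.001,0.09],[-0.002,-0.001,0.09],[-0.002,-0.001,0.09]], "roll": [0,0,0,0,0,0]}}

```text
t: 34.85
tool_pos: [0.4492, -0.1977, 0.0716]
tcp_rot: [[0.169, 0.986, 0.001], [0.986, -0.169, 0.0], [0.0, 0.001, -1.0]]
ft_force: [-0.3, 0.4, 1.4]
gripper_width: 0.0367
```

{"fn": "servo_tool", "kwargs": {"xyz": [[0,0,0],[0,0,0],[0,0,0],[0,0,0],[0,0,0]], "roll": [0,0,0,0,0], "gripper": 1, "newtons": 30}}

```text
t: 35.35
tool_pos: [0.4485, -0.1988, 0.0714]
tcp_rot: [[0.171, 0.985, 0.001], [0.985, -0.171, -0.001], [-0.001, 0.001, -1.0]]
ft_force: [-0.6, 0.8, 6.6]
gripper_width: 0.0132
```

```bash
python3 -c "
from h import *
go(.4487,-.1985,.07,80)
D=get('side','s25');crop(D,265,180,365,290,6,'s25a')"
```

```text
t 35.4 pos [ 0.4485 -0.1988  0.0714] yaw 80.1 w 0.0132 j7 -0.35 F [-0.6  0.8  6.6]
  shift [0.0004 0.0001 0.0014] roll 0.1 dist 0.001
```

View pics/s25a.png

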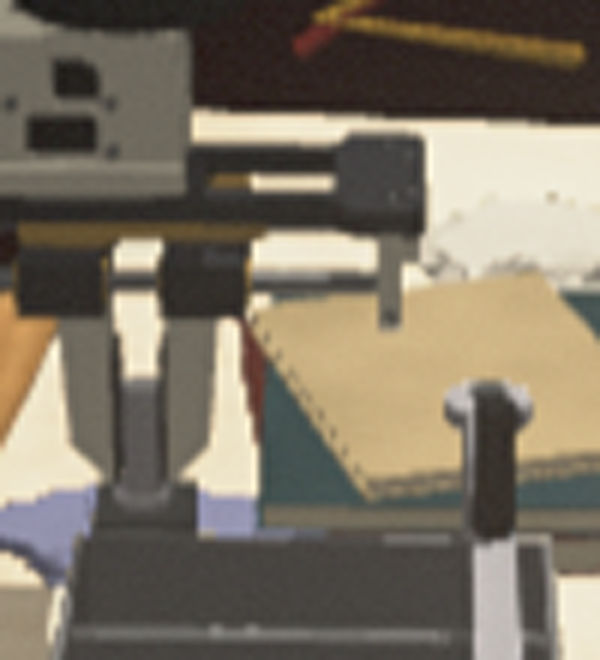

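{"fn": "servo_tool", "kwargs": {"xyz": [[0,0,-0.015],[0,0,-0.04],[0,0,-0.07],[0,0,-0.1],[0,0,-0.125],[0,0,-0.125],[0,0,-0.125]], "roll": [0,0,0,0,0,0,0]}}

```text
t: 36.1
tool_pos: [0.448, -0.1988, 0.1963]
tcp_rot: [[0.171, 0.985, 0.001], [0.985, -0.171, -0.001], [-0.001, 0.001, -1.0]]
ft_force: [-0.6, -0.3, -1.2]
gripper_width: 0.0131
```

```bash
python3 -c "
from h import *
go(.5204,-.4512,.195,80)
D=get('side','s26');crop(D,245,100,365,290,4,'s26a')"
```

```text
t 36.1 pos [ 0.448  -0.1988  0.1963] yaw 80.1 w 0.0131 j7 -0.17 F [-0.6 -0.3 -1.2]
  shift [-0.2363  0.1146  0.0017] roll 0.1 dist 0.263
```

View pics/s26a.png

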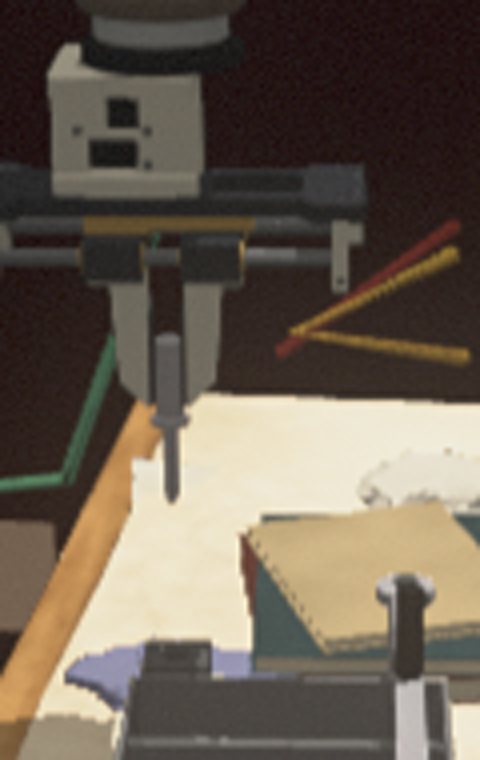

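{"fn": "servo_tool", "kwargs": {"xyz": [[-0.03,0.015,0],[-0.06,0.029,0],[-0.09,0.044,0],[-0.12,0.058,0],[-0.15,0.073,0],[-0.18,0.087,0],[-0.21,0.102,0],[-0.236,0.1145,0.0015],[-0.236,0.1145,0.0015],[-0.236,0.1145,0.0015]], "roll": [0,0,0,0,0,0,0,0,0,0]}}

```text
t: 37.15
tool_pos: [0.5198, -0.4498, 0.1919]
tcp_rot: [[0.171, 0.985, -0.002], [0.985, -0.171, 0.003], [0.003, -0.003, -1.0]]
ft_force: [-0.1, 1.1, -0.4]
gripper_width: 0.0132
```

{"fn": "servo_tool", "kwargs": {"xyz": [[0,0,0],[0,0,0],[0,0,0]], "roll": [0,0,0]}}

```text
t: 37.45
tool_pos: [0.5207, -0.4495, 0.1944]
tcp_rot: [[0.169, 0.986, -0.0], [0.986, -0.169, -0.0], [-0.0, -0.0, -1.0]]
ft_force: [-0.0, -0.6, -0.8]
gripper_width: 0.013
```

```bash
python3 -c "
from h import *
go(.5204,-.4512,.17,80)
D=get('side','s27');crop(D,285,150,425,340,4,'s27a')
T=get('top','t27');crop(T,380,180,500,310,5,'t27a')"
```

```text
t 37.5 pos [ 0.5207 -0.4495  0.1944] yaw 80.2 w 0.013 j7 0.11 F [-0.  -0.6 -0.8]
  shift [-0.0017 -0.      0.0244] roll 0.2 dist 0.024
```

View pics/s27a.png

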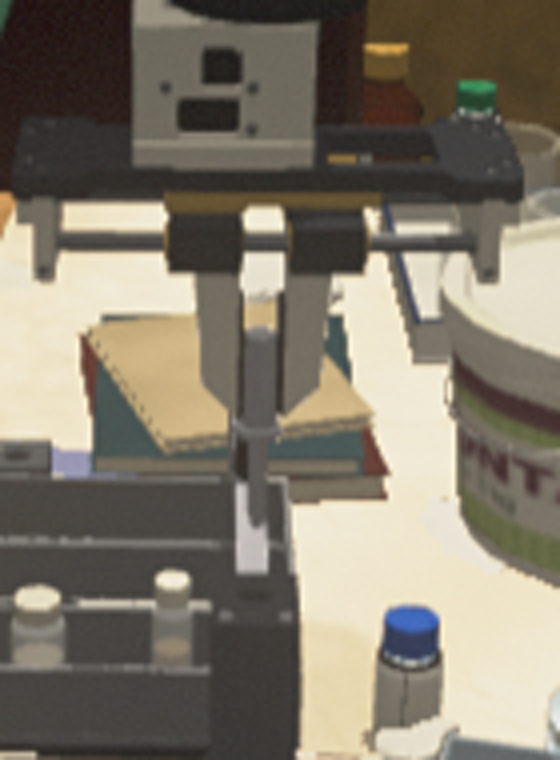

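View pics/t27a.png

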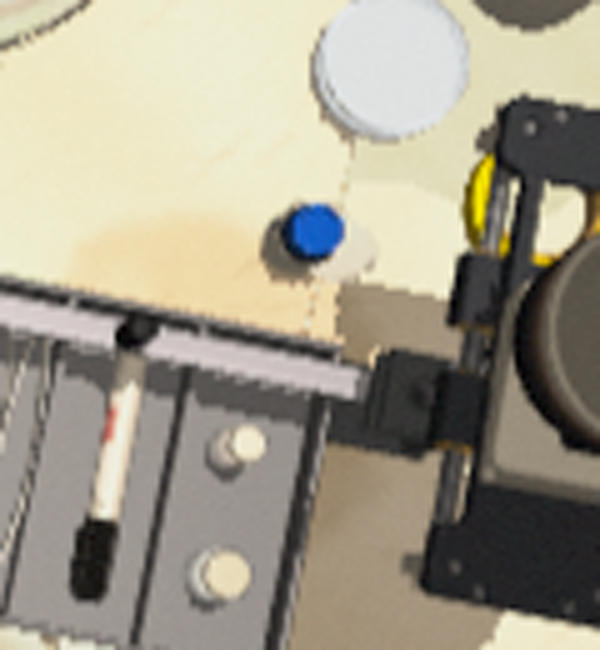

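```bash
python3 -c "
from h import *
D=get('side')
for z in (.1011,.131):print(D.pr([.5206,-.4512,z]))
print(D.pr([.5206+.001,-.4512,.131]),D.pr([.5206,-.4512+.0017,.131]))
g=cv2.cvtColor(D.img,cv2.COLOR_BGR2GRAY);print(g[268:284,342:358])"
```

```text
[349.16230883 298.04896934]
[349.52471199 281.83025518]
[350.129013   281.78691596] [349.31516621 281.35119413]
[[ 90  83  56  49  55  86  93  92  91  87  94  96  93  98  94  89]
 [ 88  95  86  64  58  84  90  92  91  96 135 141 140 151 134  79]
 [ 81  91 116 113 109  88  90  92  89  90 120 123 124 142 145 105]
 [ 71  97 170 174 166  99  90  91  92  81  76  76  79 106 136 117]
 [ 72 102 192 195 176 101  89  92  89  85  74  69  74  98 137 117]
 [ 69 103 194 195 165  98  88  91  93  83  71  74  73  94 135 115]
 [ 72 101 191 193 165  98  89  91  90  84  74  71  75  89 136 120]
 [ 72  94 191 195 166  97  88  89  90  83  73  74  71  83 140 153]
 [ 68  92 190 194 166  99  88  92  91  84  74  72  72  81 137 177]
 [ 69  92 189 194 167  99  90  92  88  82  72  74  70  76 134 169]
 [ 68  92 189 196 182 105  88  90  89  83  73  72  71  72 130 163]
 [ 69  89 188 195 194 130  92  88  89  87  72  73  69  72 127 162]
 [ 67  89 187 195 192 144  92  88 107 106  79  72  71  71 125 158]
 [ 68  83 186 195 193 173 115 103 144 130  80  71  69  74 131 156]
 [ 67  87 184 195 197 191 168 165 177 142  82  70  68  76 132 153]
 [ 71  85 181 194 193 192 191 190 190 150  82  70  70  74 126 148]]
```

{"fn": "servo_tool", "kwargs": {"xyz": [[-0.0015,0,0.01],[-0.0015,0,0.02],[-0.0015,0,0.026],[-0.0015,0,0.031],[-0.0015,0,0.035],[-0.0015,0,0.035]], "roll": [0,0,0,0,0,0]}}

```text
t: 38.2
tool_pos: [0.5201, -0.4517, 0.1584]
tcp_rot: [[0.171, 0.985, -0.001], [0.985, -0.171, 0.001], [0.001, -0.001, -1.0]]
ft_force: [-0.1, -0.3, -0.8]
gripper_width: 0.0133
```

```bash
python3 -c "
from h import *
go(.5204,-.4512,.1234,80)
D=get('side','s28');crop(D,285,150,425,340,4,'s28a')"
```

```text
t 38.2 pos [ 0.5201 -0.4517  0.1584] yaw 80.2 w 0.0133 j7 0.1 F [-0.1 -0.3 -0.8]
  shift [0.0006 0.0003 0.035 ] roll 0.2 dist 0.035
```

View pics/s28a.png

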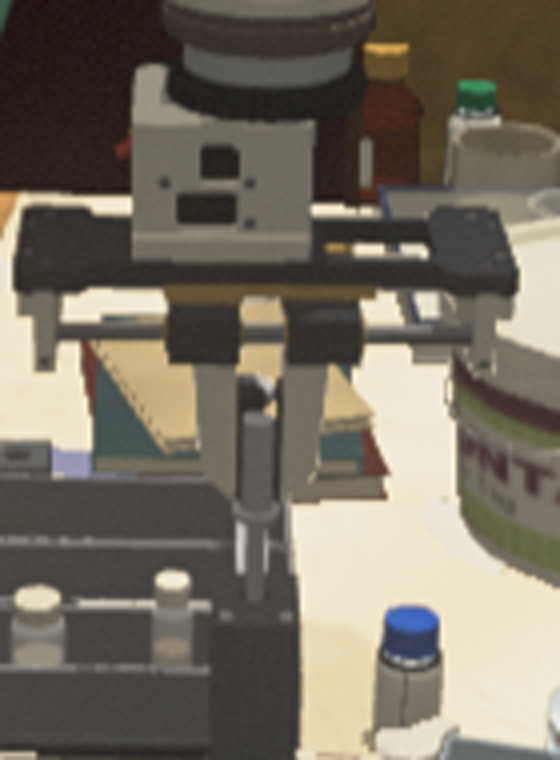

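{"fn": "servo_tool", "kwargs": {"xyz": [[0,0,0.004],[0,0,0.008],[0,0,0.012],[0,0,0.016],[0,0,0.016]], "roll": [0,0,0,0,0]}}

```text
t: 38.75
tool_pos: [0.5199, -0.4518, 0.1423]
tcp_rot: [[0.171, 0.985, -0.001], [0.985, -0.171, 0.001], [0.001, -0.001, -1.0]]
ft_force: [-0.2, -0.4, -0.8]
gripper_width: 0.0135
```

{"fn": "servo_tool", "kwargs": {"xyz": [[0,0,0.004],[0,0,0.008],[0,0,0.012],[0,0,0.016],[0,0,0.018],[0,0,0.018]], "roll": [0,0,0,0,0,0]}}

```text
t: 39.35
tool_pos: [0.5201, -0.4519, 0.1247]
tcp_rot: [[0.171, 0.985, -0.0], [0.985, -0.171, 0.0], [0.0, -0.001, -1.0]]
ft_force: [-0.7, 0.8, -0.7]
gripper_width: 0.0131
```

```bash
python3 -c "
from h import *
go(.5204,-.4512,.1234,80)
D=get('side','s29');crop(D,285,180,425,340,4.5,'s29a')"
```

```text
t 39.4 pos [ 0.5201 -0.4519  0.1247] yaw 80.2 w 0.0131 j7 0.08 F [-0.7  0.8 -0.7]
  shift [0.0008 0.0002 0.0013] roll 0.2 dist 0.002
```

View pics/s29a.png

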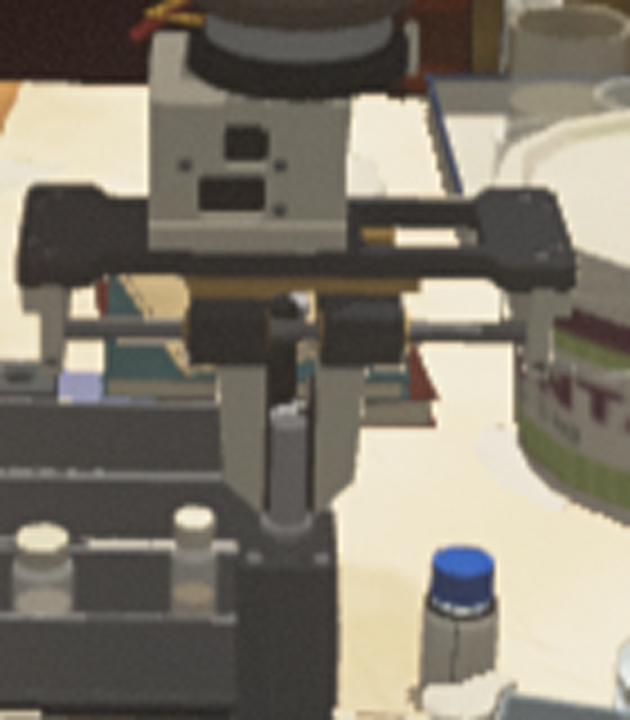

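Nearly seated. Push a last 2.5 mm, then release.

{"fn": "servo_tool", "kwargs": {"xyz": [[0,0,0.001],[0,0,0.002],[0,0,0.0025],[0,0,0.0025]], "roll": [0,0,0,0]}}

```text
t: 39.8
tool_pos: [0.5205, -0.4522, 0.1235]
tcp_rot: [[0.171, 0.985, 0.0], [0.985, -0.171, -0.001], [-0.001, 0.0, -1.0]]
ft_force: [-1.0, 0.4, 5.0]
gripper_width: 0.0134
```

{"fn": "servo_tool", "kwargs": {"xyz": [[0,0,-0.001],[0,0,-0.001],[0,0,-0.001],[0,0,-0.001]], "roll": [0,0,0,0], "gripper": 0.35}}

```text
t: 40.2
tool_pos: [0.5202, -0.452, 0.1234]
tcp_rot: [[0.171, 0.985, -0.0], [0.985, -0.171, 0.0], [0.0, -0.0, -1.0]]
ft_force: [0.1, 0.4, -0.5]
gripper_width: 0.0296
```

{"fn": "servo_tool", "kwargs": {"xyz": [[0,0,-0.03],[0,0,-0.07],[0,0,-0.1],[0,0,-0.12]], "roll": [0,0,0,0]}}

```text
t: 40.6
tool_pos: [0.5213, -0.4523, 0.2465]
tcp_rot: [[0.171, 0.985, 0.003], [0.985, -0.171, -0.002], [-0.001, 0.003, -1.0]]
ft_force: [0.2, -0.4, -0.2]
gripper_width: 0.0299
```

{"fn": "servo_tool", "kwargs": {"xyz": [[0.04,0,0],[0.08,0,0],[0.12,0,0],[0.16,0,0],[0.2,0,0],[0.24,0,0],[0.28,0,0],[0.32,0,0],[0.34,0,0],[0.34,0,0]], "roll": [0,0,0,0,0,0,0,0,0,0]}}

```text
t: 41.6
tool_pos: [0.5789, -0.112, 0.2444]
tcp_rot: [[0.164, 0.986, 0.001], [0.986, -0.164, 0.002], [0.002, 0.001, -1.0]]
ft_force: [-0.4, -0.5, 0.8]
gripper_width: 0.0294
```

```bash
python3 -c "
from h import *
T=get('top','t30');D=get('side','s30')
crop(T,335,205,485,325,5.2,'t30a');crop(D,265,220,375,340,5,'s30a')
print(bot.read_state()['ft_force'])"
```

```text
[ 0.54335255 -0.88597983 -0.46934939]
```

View pics/s30a.png

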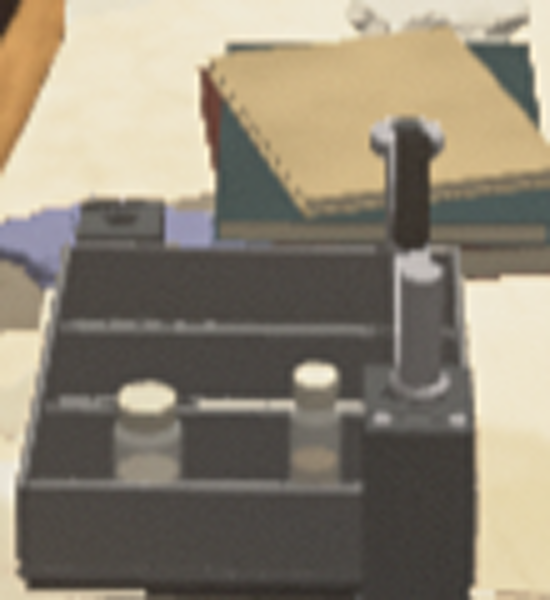

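View pics/t30a.png

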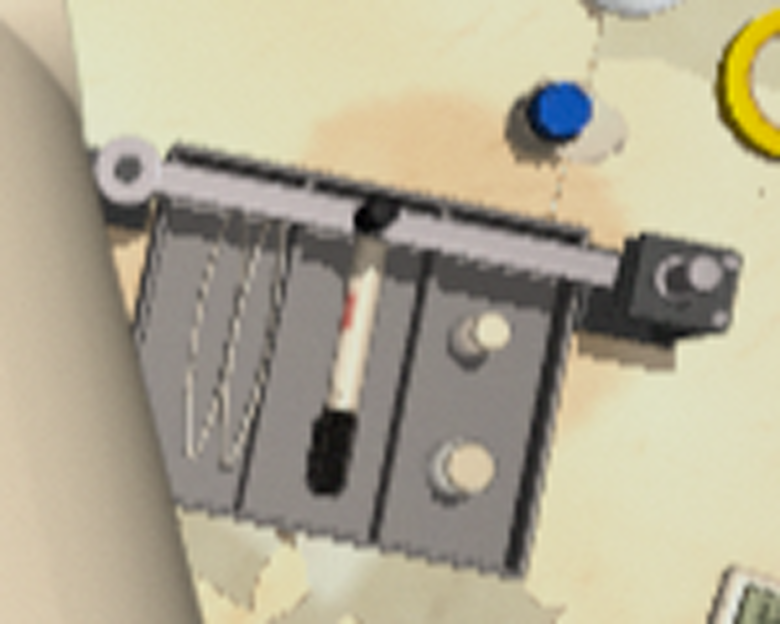

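```bash
python3 -c "
from h import *
T=get('top');D=get('side')
print(tri(T,(470.4,256.9),D,(349.0,272.0)))
c=np.array([.485,-.3226]);ex=np.array([.985,-.174]);ey=np.array([.174,.985])
for n,u in dict(a1=(232,215),a2=(192,455),b1=(280,220),b2=(230,465)).items():
    p=T.pl((335+u[0]/5.2-.4,205+u[1]/5.2-.4),.022)[:2]-c-.062*ey; print(n,p@ex,p@ey)
"
```

```text
(array([ 0.52024515, -0.4507351 ,  0.14868398]), np.float64(0.4868869099781855), np.float64(0.47217298803963265))
a1 0.05649441966212045 0.0005559501251556874
a2 -0.054276438235664436 -0.0024091595546136208
b1 0.058609400598216385 -0.021304363135630833
b2 -0.05524786704212617 -0.02008867728470471
```

```bash
python3 -c "
from plant import bot
print(bot.hand_in(),bot.read_state()['t'])"
```

```text
the job is handed in; nothing more can be done
the job is handed in; nothing more can be done
```

The job is done and handed in, with about 42 s of robot time used.

**What I did**
- Both forceps went into the left bay and the one marker present into the middle bay. Both vials stand in the right bay.
- I gripped the bar's post and swung the bar shut against its stop.
- I took the pin from its parking hole and pushed it through fork and eye until it met about 5 N. I then let go and moved clear.

**Last checks**
- **Items:** all five are inside their bays. One forceps lies against the divider; its centre measured about 21 mm off the bay's centre line, and the limit is 29 mm.
- **Bar:** it is shut. While still gripped against the stop, the arm put the post at the shut angle found from the images.
- **Pin:** it is upright with the flange on the fork. Its axis measured within 1 mm of the fork hole.
- **Bottle:** I saw no movement of the white bottle in the pictures.

**One disagreement**
- The images put the pin's top at 149 mm, but a seated pin should read 146 mm. The arm's height at contact (flange at 102 mm) and the side view both show it seated. I took the gap as pixel error from reading positions by eye.

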